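# Clamp the split rice-cake mould shut

## Robot

A 6-joint arm with a two-finger parallel gripper is mounted at the origin on the work surface. World frame = base frame: x ahead of the robot, y to its left, z up, the work surface at z = 0. Lengths are in m, angles in rad, forces in N, time in s.
With the tool pointing down it reaches from about 0.35 to 0.85 m from the base axis. Payload 8.1 kg.
Tool frame: the origin (TCP) lies on the centre line of the jaws, within the pads' length; the fingertips stand 14 mm ahead of it and the grasp point (between the pads) lies 5 mm behind it; z points along the fingers, y is the direction in which the jaws open and shut (so a half turn about z gives the same grasp; the last joint's range is limited). The gripper opens to 93 mm and grips with 3 to 60 N. Pads are 15 mm wide; open, the fingers measure 128 mm over their backs; the gripper's body (75 mm by 188 mm) begins 65 mm behind the grasp point.
Start: joints at [1.021, 0.13, 1.488, -0, 1.523, -0.085], TCP at [0.269, 0.536, 0.203] pointing down, gripper open.
Joint ranges: [-2.96, 2.96], [-0.89, 2.26], [0.02, 2.5], [-1.34, 4.48], [0, 2.73], [-2.66, 2.66]. Speed limits (rad/s): [2.39, 2.39, 2.79, 3.14, 3.14, 3.14].

## Interface

Orientations are given as a rotation vector (axis times angle).
In Python, from plant import robot gives the robot as it stands.
- The arm moves only by the tool jog_arm, never from a script. Its argument "steps" is a list of rows, each a list of 7 numbers: the closure, from 0 (fully open) to 1 (shut), then the shift along the tool's x, y, z in m, then the turn, a rotation vector about the tool's x, y, z in rad. In form: [[jaw, tx, ty, tz, rx, ry, rz], ...]. A call has 1 to 5 rows; each row is the pose to reach, as a shift and turn from the pose measured when the call began, along the tool's axes at that moment; what a row does not reach only later rows make up. A row lasts 1/8 s, in which the tool goes at most 62.5 mm and 10.7 degrees, less where a joint would pass 70% of its speed; a pose out of reach is approached as far as the arm can. A call with a gripper value outside its range is refused whole. The fingers move at their own pace and stop on an object; "force" is the grip in N (left out, the last holds). Time passes only in rows, so rows that repeat a pose let the fingers close. It gives the time, the measured TCP pose, the force and the opening at its end, in the units of the state.
- robot.read_state(): the state, without advancing time (a new reading comes with each control period).
- robot.read_camera(name): name is "scene" or "top" or "wrist"; returns a dict with "image" (480x640x3 uint8, red, green, blue), "mtx" (3x3 intrinsics, pixels), "D" ([k1, k2, p1, p2, k3] as OpenCV has them; the pictures are not rectified), "extrinsics" (4x4, takes a point from camera to world coordinates); the wrist camera has in their place "tool_from_camera" (4x4, takes a point from camera to tool coordinates, whose origin is the TCP and whose axes are the flange's). Camera axes: x right, y down, z forward; pixel columns grow to the right and rows downward; lengths in m; the calibration is good to about 2 mm. A picture is of the moment at which its call begins: read the wrist's pose just before it. There is no depth.
- robot.close_job(): hands the job in, once; it reports no verdict.
The state is a dict: "t": time; "q": joint angles; "dq": joint speeds; "joint_torque": joint torques, N m; "tool_pos": TCP position; "orientation": TCP orientation; "force": force on the tool from outside, world axes, zero at the start; "wrist_torque": the same for the moment, N m; "opening": finger opening in m.
Only numpy, scipy, OpenCV 4.12 (cv2) and the standard library are available. Lean on these libraries where they do the work, as an engineer would, in place of code of your own. Each camera call takes 0.05 s, during which the arm holds its last target.

## Task

Lift the loose half of the white rice-cake mould out of its rack, stand it on the bare counter and let go of it, so that you can take it again across its other pair of sides. Set it into the clamp between the guide cheeks, cup side to the fixed half, and let go; then swing the cam lever a full quarter turn clockwise (seen from above), to its stop, so that the cam holds the two halves tight together. Leave the two steel cones and the sauce tub where they stand.

Things in the scene. Friction and masses are not known exactly. Their poses are not given: they have to be found in the camera images.
- clamp: Steel bed plate 185 x 110 x 10 mm fixed to the counter, carrying the cam, two guide cheeks and the fixed mould half; new place and yaw each time. Origin: on the counter, under the middle of the pocket for the loose half; x points from the cam to the fixed half, y left, z up. Dark cheeks beside the pocket: inner faces at y = +-32 mm, 10 mm thick, x -20 to +22 mm, 12 mm above the bed.
- pocket (a point): Middle of the pocket floor, on the bed, 10 mm above the counter; axes as the clamp's. The pocket runs from x = -26.7 mm (open cam; up to 2 mm less at the start) to +25 mm (fixed half). Lower the loose half with its origin here, axes alike: 3 mm is free at each end, 2 mm at each side. The cam then pushes it to x = +3 mm. Fingers fit only at its 60 mm-apart sides, above the cheeks.
- fixed_half: White plastic mould half, 44 (x) x 60 (y) x 50 mm, bolted on the clamp, with a steel back plate 62 mm high behind it (72 mm above the counter). Origin: centre of its underside, 10 mm above the counter, at x = +47 mm of the clamp; same axes as the clamp. Its half cup, 40 mm wide and 20 mm deep, opens to the clamp's -x.
- fixed_face (a point): Centre of the fixed half's mating face, 25 mm above the bed; axes as the clamp's.
- loose_half: Loose white plastic mould half, 44 (x) x 60 (y) x 50 (z) mm, about 0.2 kg. Origin: centre of its underside; its +x face is the mating face with the half cup (40 mm wide, 20 mm deep, open at the top); the -x face is plain. It starts upright in the rack.
- loose_face (a point): Centre of the loose half's mating face: 22 mm along its +x, 25 mm up. Shut, it coincides with fixed_face.
- rack: Green plastic rack fixed to the counter, left or right of the clamp (changes), the counter between them bare. Origin: centre of its underside. Floor 6 mm thick; two walls along x, 58 mm high, 60 mm long, inner faces at y = +-33 mm; open at both x ends. The loose half stands on the floor, axes as the rack's; the walls leave 3 mm beside its 60 mm width, so it can be gripped only by its two x faces, 44 mm apart.
- cam (a joint): Cam lever angle, rad: 0 open (lever points along the clamp's -x), growing clockwise seen from above to its stop at 1.571 (lever along the clamp's +y). Starts between 0 and 0.2 and stays where it is left. The cam is a steel disc of radius 20 mm, 8 mm off its pivot; the last part of the turn is stiffer (up to about 10 N at the knob).
- cam_pivot (a point): The lever's vertical axis, at x = -46.7 mm, y = 0 of the clamp, on top of the bed.
- cam_grip (a point): Point on the lever's upright red round knob, 14 mm in diameter, 65 mm from the pivot axis, 74 mm above the counter; the knob rises from the lever arm (58 mm above the counter at its top) to 90 mm. It does not spin on its own.
- cone_a: Loose steel steaming cone, 90 mm across, with a brass stem, 99 mm high. Origin: centre of its underside. A bystander.
- cone_b: A second cone, the same.
- tub: Loose amber sauce tub with clear lid, 96 x 76 x 53 mm. Origin: centre of its underside. A bystander.
There are look-alikes about, which are no part of the job. There is more than one size of the loose_half; the one meant has the size given above. What is shaped like the clamp but turquoise is not meant.

How it is judged:
On the way, in this order (a step that is already met when the one before it is completed fails the run):
1. the loose half stands upright on the bare counter, let go (height (world z) of loose_half between -0.003 and 0.003 m and angle between loose_half's own z axis and vertical below 0.05 rad and contact force between the fingers and loose_half below 0.1 N and linear speed of loose_half below 0.02 m/s), for 0.2 s.
2. the loose half sits in the clamp's pocket, cup towards the fixed half, let go, with the cam still open (x of loose_half in the frame of clamp between -0.0065 and 0.0065 m and y of loose_half in the frame of clamp between -0.0045 and 0.0045 m and height (world z) of loose_half between 0.008 and 0.0125 m and angle between loose_half's own z axis and vertical below 0.05 rad and distance between loose_face and fixed_face below 0.012 m and contact force between the fingers and loose_half below 0.1 N and value of joint cam below 0.6 rad), for 0.2 s.
3. the cam is turned home and presses the two halves together (value of joint cam above 1.35 rad and x of loose_face in the frame of fixed_face between -0.0015 and 0.0015 m and distance between loose_face and fixed_face below 0.0045 m and angle between the x axis of loose_half and the x axis of clamp, either way round below 0.05 rad and angle between loose_half's own z axis and vertical below 0.04 rad and contact force between loose_half and fixed_half above 3 N), for 0.2 s.
At the end, for the whole second after the job is handed in: The cam lever is at its stop (above 1.35 rad); the loose half stands upright in the clamp with its mating face on the fixed half's (gap under 1.5 mm, face centres within 4.5 mm, square within 0.05 rad), pressed against it with more than 3 N, and is at rest (all of step 3 and linear speed of loose_half below 0.01 m/s and velocity of joint cam below 0.05 rad/s); the robot touches nothing.
It fails at once if the steel cone (cone_a) is moved by more than 30 mm or tipped (distance of cone_a from where it was at the start of the episode above 0.03 m or angle between cone_a's own z axis and vertical above 0.4 rad).
It fails at once if the steel cone (cone_b) is moved by more than 30 mm or tipped (distance of cone_b from where it was at the start of the episode above 0.03 m or angle between cone_b's own z axis and vertical above 0.4 rad).
It fails at once if the sauce tub (tub) is moved by more than 30 mm or tipped (distance of tub from where it was at the start of the episode above 0.03 m or angle between tub's own z axis and vertical above 0.4 rad).
It also fails if it takes over 70 s, if anything falls off the work surface, if the arm or the gripper's body presses on something with over 40 N, if the wrist force passes 120 N, or if a joint passes its speed limit or range.

## Working session

There is one attempt and no reset: what is moved stays moved. The work goes in short steps, Python scripts to look and compute and a tool call to move; the robot and the scene stay as the last step left them, time stands still between calls to the robot, and variables do not carry over. Pictures are saved under pics/ and viewed, and the job is handed in when it is done.

Besides the shell and the picture viewer there is one more tool, called after "Request:" in YAML: its name, and indented under it one key for each argument. jog_arm: Moves the arm, as the interface text tells. Its arguments: {"type":"object","properties":{"steps":{"type":"array"},"force":{"type":"number"}},"required":["steps"]}

```bash
mkdir -p pics; ls; cat > h.py <<'E'
import numpy as np,cv2
from plant import robot
def cam(n):
    s=robot.read_state(); c=robot.read_camera(n)
    if n=='wrist':
        T=np.eye(4);T[:3,:3]=cv2.Rodrigues(np.array(s['orientation'],float))[0];T[:3,3]=s['tool_pos']
        c['extrinsics']=T@np.array(c['tool_from_camera'])
    for k in('mtx','D','extrinsics'):c[k]=np.array(c[k],float)
    return c
def save(c,f):
    cv2.imwrite(f,c['image'][:,:,::-1]); np.savez(f[:-4],**{k:c[k] for k in('mtx','D','extrinsics','image')})
def load(f): return dict(np.load(f))
def ray(c,uv,z):
    uv=np.array(uv,float).reshape(-1,1,2)
    p=cv2.undistortPoints(uv,c['mtx'],c['D']).reshape(-1,2)
    E=c['extrinsics'];d=np.c_[p,np.ones(len(p))]@E[:3,:3].T;o=E[:3,3]
    return o+d*((z-o[2])/d[:,2])[:,None]
def proj(c,P):
    Ei=np.linalg.inv(c['extrinsics'])
    return cv2.projectPoints(np.array(P,float).reshape(-1,3),cv2.Rodrigues(Ei[:3,:3])[0],Ei[:3,3],c['mtx'],c['D'])[0].reshape(-1,2)
E
python3 - <<'E'
from h import *
print(robot.read_state())
for n in('top','scene','wrist'):
    c=cam(n);save(c,f'pics/{n}0.png');print(n,c['extrinsics'].round(3),c['mtx'].round(0))
E
```

```text
pics
{'t': 0.0, 'q': array([ 1.02059381e+00,  1.31132479e-01,  1.48925730e+00, -7.53117956e-06,
        1.52300618e+00, -8.53847645e-02]), 'dq': array([ 0.00132725,  0.00132988,  0.0008769 , -0.00024087, -0.00073558,
       -0.00038908]), 'joint_torque': array([ 2.46039199e-04, -5.59853339e+01, -4.91746008e+01,  7.66873872e-02,
        3.57528264e-02, -1.77279449e-04]), 'tool_pos': array([0.2686207 , 0.53584975, 0.20191668]), 'orientation': array([-7.23449893e-01, -3.05658668e+00,  2.69401214e-03]), 'force': array([ 0.07017807,  0.22013844, -0.0487792 ]), 'wrist_torque': array([ 0.03032303, -0.00282784, -0.00504843]), 'opening': 0.0929033041655054}
top [[ 2.400e-02 -9.830e-01  1.810e-01  2.620e-01]
 [-1.000e+00 -2.500e-02 -1.000e-03 -1.800e-02]
 [ 5.000e-03 -1.800e-01 -9.840e-01  1.485e+00]
 [ 0.000e+00  0.000e+00  0.000e+00  1.000e+00]] [[514.   0. 329.]
 [  0. 514. 241.]
 [  0.   0.   1.]]
scene [[-0.285  0.616 -0.735  1.377]
 [ 0.959  0.195 -0.208  0.253]
 [ 0.015 -0.763 -0.646  0.836]
 [ 0.     0.     0.     1.   ]] [[532.   0. 311.]
 [  0. 532. 232.]
 [  0.   0.   1.]]
wrist [[ 0.448  0.866  0.224  0.206]
 [ 0.894 -0.433 -0.114  0.568]
 [-0.002  0.251 -0.968  0.384]
 [ 0.     0.     0.     1.   ]] [[379.   0. 319.]
 [  0. 379. 240.]
 [  0.   0.   1.]]
```

View pics/top0.png

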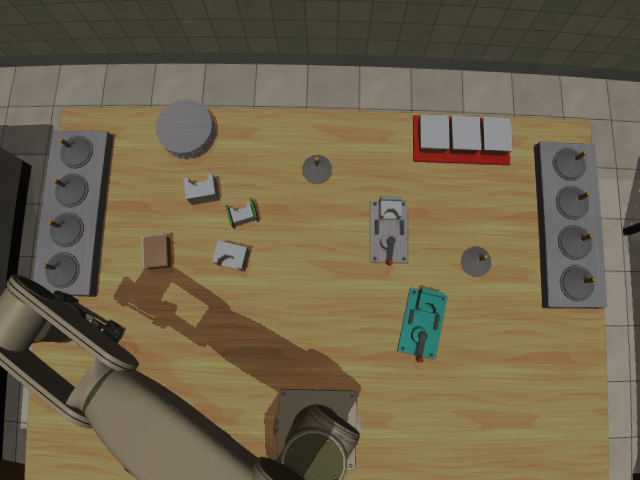

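View pics/scene0.png

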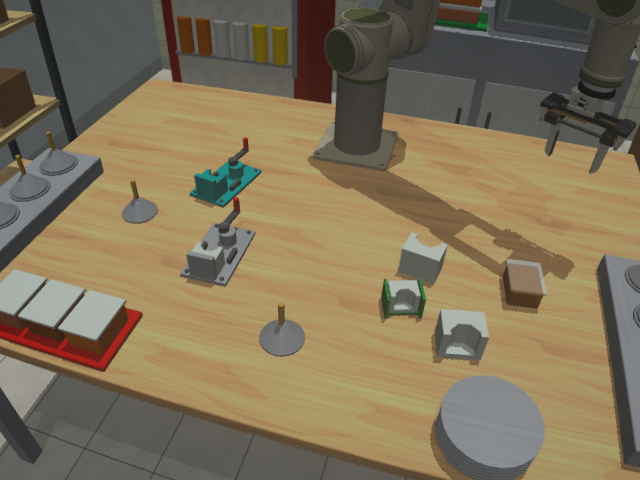

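View pics/wrist0.png

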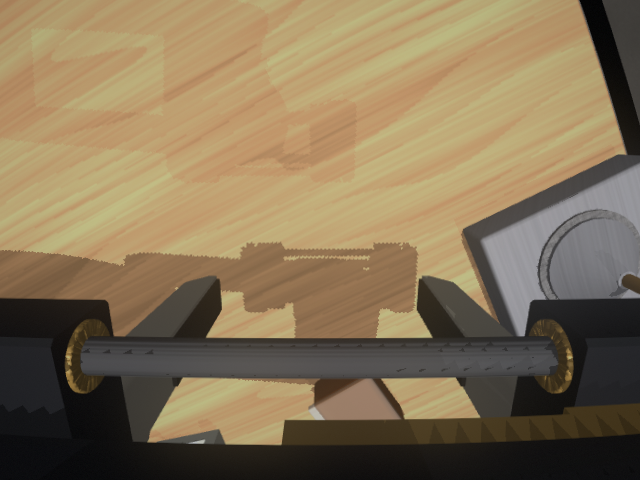

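```bash
python3 - <<'E'
from h import *
c=load('pics/top0.npz');i=c['image'][:,:,::-1]
a=cv2.resize(i[190:235,220:265],None,fx=8,fy=8,interpolation=cv2.INTER_CUBIC)
b=cv2.resize(i[190:272,362:418],None,fx=7,fy=7,interpolation=cv2.INTER_CUBIC)
H=580;o=np.zeros((H,800,3),np.uint8);o[:a.shape[0],:a.shape[1]]=a;o[:b.shape[0],400:400+b.shape[1]]=b[:H]
cv2.imwrite('pics/crop0.png',o)
c=load('pics/scene0.npz');i=c['image'][:,:,::-1]
a=cv2.resize(i[270:325,370:440],None,fx=5.5,fy=5.5,interpolation=cv2.INTER_CUBIC)
b=cv2.resize(i[190:290,175:260],None,fx=4.7,fy=4.7,interpolation=cv2.INTER_CUBIC)
o=np.zeros((H,800,3),np.uint8);o[:a.shape[0],:a.shape[1]]=a;o[:b.shape[0],400:400+b.shape[1]]=b[:H]
cv2.imwrite('pics/crop1.png',o)
c=load('pics/top0.npz')
print(ray(c,[[242,212],[390,230],[317,170],[476,262],[155,252],[200,188],[231,255]],0.03).round(3))
E
```

```text
[[ 0.608  0.237  0.03 ]
 [ 0.566 -0.195  0.03 ]
 [ 0.741  0.022  0.03 ]
 [ 0.478 -0.445  0.03 ]
 [ 0.484  0.485  0.03 ]
 [ 0.678  0.366  0.03 ]
 [ 0.481  0.261  0.03 ]]
```

View pics/crop0.png

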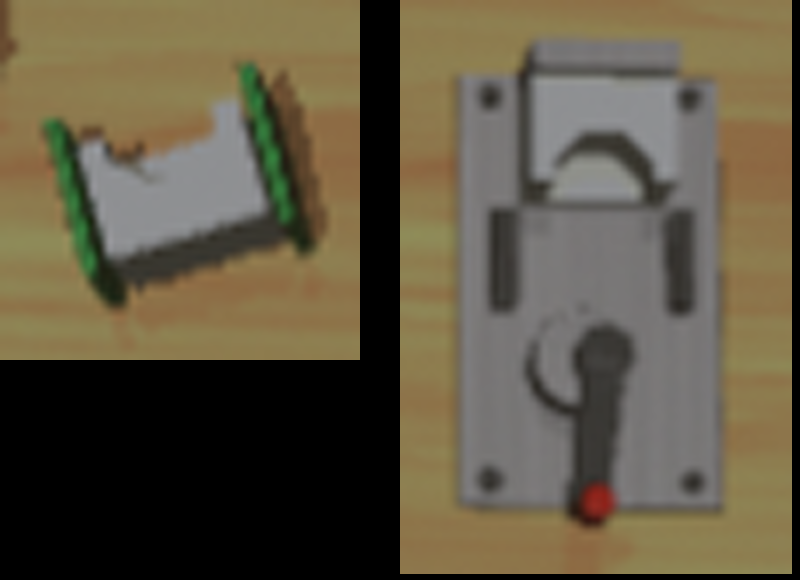

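View pics/crop1.png

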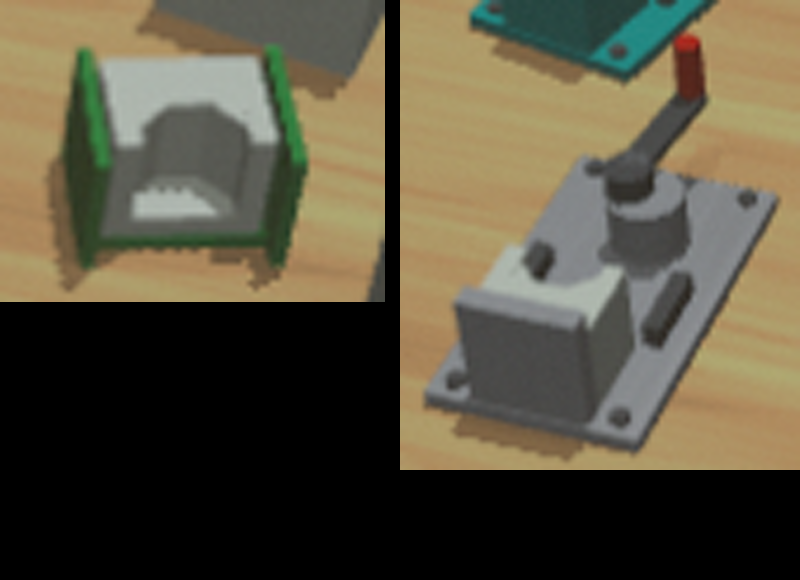

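```bash
python3 - <<'E'
from h import *
c=load('pics/top0.npz')
P=ray(c,np.array([[80,140],[238,98],[272,212],[110,262]])/8+[220,190],0.056)
print(P.round(4),P.mean(0)); 
for i,j in((0,1),(1,2),(2,3),(3,0)):d=P[j]-P[i];print(np.linalg.norm(d),np.degrees(np.arctan2(d[1],d[0])))
P=ray(c,np.array([[60,76],[320,76],[322,508],[58,508]])/7+[362,190],0.01)
print(P.round(4),P.mean(0)); 
for i,j in((0,1),(1,2),(2,3),(3,0)):d=P[j]-P[i];print(np.linalg.norm(d),np.degrees(np.arctan2(d[1],d[0])))
P=ray(c,np.array([[198,500]])/7+[362,190],0.09);print('knob',P)
print(robot.read_camera('wrist')['tool_from_camera'])
E
```

```text
[[0.6146 0.2676 0.056 ]
 [0.6314 0.2114 0.056 ]
 [0.5897 0.1969 0.056 ]
 [0.5701 0.254  0.056 ]] [0.60143467 0.23249552 0.056     ]
0.058631752227725105 -73.32464288652648
0.044132974673717525 -160.8430635388973
0.060396361945801426 108.98991406172706
0.04653114389077944 16.91613648727012
[[ 0.6565 -0.1393  0.01  ]
 [ 0.6596 -0.2499  0.01  ]
 [ 0.4745 -0.25    0.01  ]
 [ 0.4719 -0.1402  0.01  ]] [ 0.56564864 -0.19483245  0.01      ]
0.11069762409238271 -88.39773731282911
0.18508042521110626 -179.97372002328268
0.10986853181039939 91.36722315908773
0.1846088743540919 0.27994280161954177
knob [[ 0.46499921 -0.18852308  0.09      ]]
[[ 2.13115129e-04 -9.67871100e-01 -2.51446792e-01  7.02661253e-02]
 [ 9.99999977e-01  1.99148983e-04  8.09896159e-05  4.99928548e-04]
 [-2.83121357e-05 -2.51446804e-01  9.67871120e-01 -1.81959715e-01]
 [ 0.00000000e+00  0.00000000e+00  0.00000000e+00  1.00000000e+00]]
```

```bash
cat >> h.py <<'E'
def goal(pos,yaw_deg,pr=True):
    """tool pointing down, tool y axis at world yaw; prints shift+turn in tool axes"""
    s=robot.read_state();R0=cv2.Rodrigues(np.array(s['orientation'],float))[0]
    a=np.radians(yaw_deg);y=np.array([np.cos(a),np.sin(a),0]);z=np.array([0,0,-1.]);x=np.cross(y,z)
    R1=np.c_[x,y,z]
    d=R0.T@(np.array(pos)-s['tool_pos']);r=cv2.Rodrigues(R0.T@R1)[0].ravel()
    print('t',round(s['t'],2),'pos',s['tool_pos'].round(4),'yaw',np.degrees(np.arctan2(R0[1,1],R0[0,1])).round(2),'open',round(s['opening'],4),'F',s['force'].round(1))
    print('shift',d.round(4),'turn',r.round(4),'rows',np.ceil(np.linalg.norm(d)/.0625),np.ceil(np.degrees(np.linalg.norm(r))/10.7))
E
python3 -c "
from h import *
goal([.623,.166,.16],18)"
```

```text
t 0.2 pos [0.2687 0.536  0.2023] yaw 63.37 open 0.093 F [-0.9  0.5 -0.3]
shift [-0.4826 -0.1719  0.0424] turn [-1.100e-03  3.000e-04  7.918e-01] rows 9.0 5.0
```

Request:
jog_arm:
  steps:
    - [0,-0.4826,-0.1719,0.0424,0,0,0.792]
    - [0,-0.4826,-0.1719,0.0424,0,0,0.792]
    - [0,-0.4826,-0.1719,0.0424,0,0,0.792]
    - [0,-0.4826,-0.1719,0.0424,0,0,0.792]
    - [0,-0.4826,-0.1719,0.0424,0,0,0.792]

```text
t: 0.82
tool_pos: [0.4852, 0.3097, 0.1767]
orientation: [1.851, 2.538, -0.002]
force: [0.8, 0.9, 0.4]
opening: 0.093
```

```bash
python3 -c "
from h import *
goal([.623,.166,.16],18)"
```

```text
t 0.82 pos [0.4852 0.3097 0.1767] yaw 17.79 open 0.093 F [0.8 0.9 0.4]
shift [-0.1789  0.0873  0.0167] turn [-0.0007  0.0006 -0.0036] rows 4.0 1.0
```

Request:
jog_arm:
  steps:
    - [0,-0.179,0.087,0.0167,0,0,-0.0036]
    - [0,-0.179,0.087,0.0167,0,0,-0.0036]
    - [0,-0.179,0.087,0.0167,0,0,-0.0036]
    - [0,-0.179,0.087,0.0167,0,0,-0.0036]
    - [0,-0.179,0.087,0.0167,0,0,-0.0036]

```text
t: 1.45
tool_pos: [0.6227, 0.1652, 0.1594]
orientation: [-1.848, -2.539, 0.003]
force: [0.7, -0.3, 0.6]
opening: 0.093
```

```bash
python3 -c "
from h import *
goal([.623,.166,.16],18)
c=cam('wrist');save(c,'pics/w1.png')"
```

```text
t 1.45 pos [0.6227 0.1652 0.1594] yaw 17.9 open 0.093 F [ 0.7 -0.3  0.6]
shift [ 0.0007  0.0006 -0.0006] turn [-0.0019  0.0002 -0.0017] rows 1.0 1.0
```

View pics/w1.png

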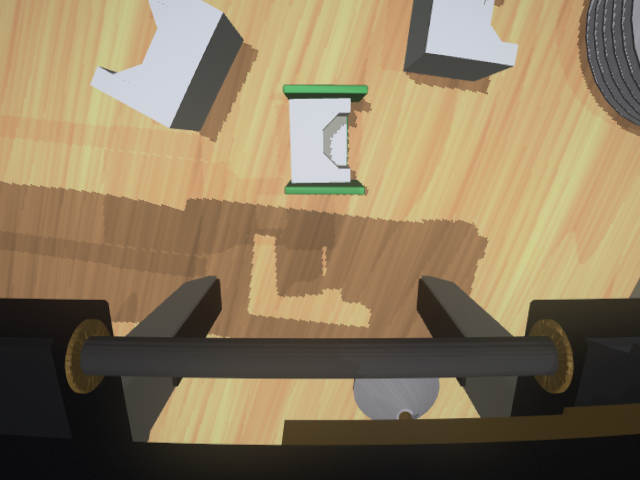

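```bash
python3 - <<'E'
from h import *
c=load('pics/w1.npz');i=c['image'][:,:,::-1]
cv2.imwrite('pics/w1c.png',cv2.resize(i[70:210,270:390],None,fx=4.2,fy=4.2,interpolation=cv2.INTER_CUBIC))
E
```

```text
(no output)
```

View pics/w1c.png

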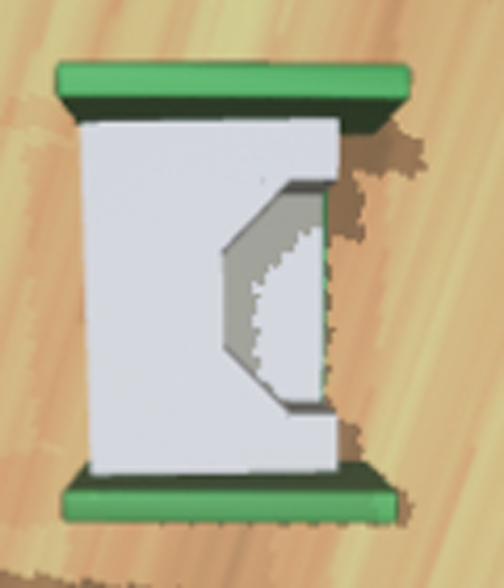

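```bash
python3 - <<'E'
from h import *
c=load('pics/w1.npz')
P=ray(c,np.array([[81,124],[340,119],[338,470],[91,475],[223,253],[223,347]])/4.2+[270,70]-0.4,0.056)
print(P[:4].mean(0),P[4:].mean(0))
for i,j in((0,1),(1,2),(2,3),(3,0),(4,5)):d=P[j]-P[i];print(np.linalg.norm(d),np.degrees(np.arctan2(d[1],d[0])))
P=ray(c,np.array([[57,64],[408,64],[397,521],[63,521]])/4.2+[270,70]-0.4,0.058)
print(P.mean(0))
for i,j in((0,1),(1,2),(2,3),(3,0)):d=P[j]-P[i];print(np.linalg.norm(d),np.degrees(np.arctan2(d[1],d[0])))
E
```

```text
[0.60143956 0.23291664 0.056     ] [0.60316395 0.2335276  0.056     ]
0.044116752020670204 18.970109152336903
0.05968221368992142 -71.38927022365948
0.044080125838730694 -160.91442078790166
0.059770829331495044 108.64645855940553
0.015978937024243835 -71.95769005538318
[0.60441703 0.23424318 0.058     ]
0.05897525906259297 17.94880819675044
0.07723013847556426 -71.97699882674517
0.05961961323431506 -162.05933437371345
0.07722351947663701 107.5449277946264
```

```bash
python3 - <<'E'
from h import *
c=load('pics/w1.npz')
P=ray(c,[[170,128],[205,131],[243,40]],0.07)
a=np.radians(18.6);print((P-[.6014,.233,0])@np.array([[np.cos(a),-np.sin(a)],[np.sin(a),np.cos(a)],[0,0]]))
goal([.6014,.233,.10],18.6)
goal([.6014,.233,.038],18.6)
goal([.592,.2298,.038],18.6)
E
```

```text
[[-0.10470353  0.01081557]
 [-0.08009499  0.0081572 ]
 [-0.05046929  0.06649973]]
t 1.5 pos [0.6221 0.1663 0.1597] yaw 17.98 open 0.093 F [-0.4  0.8 -0.1]
shift [0.0698 0.0009 0.0597] turn [-0.0016 -0.     -0.0108] rows 2.0 1.0
t 1.5 pos [0.6221 0.1663 0.1597] yaw 17.98 open 0.093 F [-0.4  0.8 -0.1]
shift [0.0698 0.001  0.1217] turn [-0.0016 -0.     -0.0108] rows 3.0 1.0
t 1.5 pos [0.6221 0.1663 0.1597] yaw 17.98 open 0.093 F [-0.4  0.8 -0.1]
shift [ 0.0697 -0.0089  0.1217] turn [-0.0016 -0.     -0.0108] rows 3.0 1.0
```

Request:
jog_arm:
  steps:
    - [0.25,0.0698,0.001,0.04,0,0,-0.011]
    - [0.25,0.0698,0.001,0.06,0,0,-0.011]
    - [0.25,0.0698,0.001,0.06,0,0,-0.011]
  force: 25

```text
t: 1.88
tool_pos: [0.5976, 0.2352, 0.097]
orientation: [-1.825, -2.552, 0.008]
force: [-0.3, 0.1, 0.2]
opening: 0.0715
```

```bash
python3 -c "
from h import *
goal([.6014,.233,.038],18.6)
goal([.592,.2298,.038],18.6)"
```

```text
t 1.88 pos [0.5976 0.2352 0.097 ] yaw 18.87 open 0.0715 F [-0.3  0.1  0.2]
shift [-0.0034  0.0033  0.059 ] turn [-0.007  -0.0006  0.0046] rows 1.0 1.0
t 1.88 pos [0.5976 0.2352 0.097 ] yaw 18.87 open 0.0715 F [-0.3  0.1  0.2]
shift [-0.0034 -0.0067  0.0591] turn [-0.007  -0.0006  0.0046] rows 1.0 1.0
```

Request:
jog_arm:
  steps:
    - [0.25,-0.0034,0.0033,0.0,-0.007,0,0.0046]
    - [0.25,-0.0034,0.0033,0.02,-0.007,0,0.0046]
    - [0.25,-0.0034,0.0033,0.045,-0.007,0,0.0046]
    - [0.25,-0.0034,0.0033,0.059,-0.007,0,0.0046]
    - [0.25,-0.0034,0.0033,0.059,-0.007,0,0.0046]

```text
t: 2.5
tool_pos: [0.6004, 0.2322, 0.0363]
orientation: [-1.833, -2.549, 0.003]
force: [-0.3, 0.2, 0.5]
opening: 0.0696
```

```bash
python3 -c "
from h import *
goal([.592,.2298,.038],18.6)"
```

```text
t 2.5 pos [0.6004 0.2322 0.0363] yaw 18.56 open 0.0696 F [-0.3  0.2  0.5]
shift [ 0.0004 -0.0088 -0.0016] turn [-0.0028 -0.0007 -0.0007] rows 1.0 1.0
```

Request:
jog_arm:
  steps:
    - [0.45,0.0004,-0.0088,-0.0016,-0.003,0,0]
    - [1,0.0004,-0.0088,-0.0016,-0.003,0,0]
    - [1,0.0004,-0.0088,-0.0016,-0.003,0,0]
    - [1,0.0004,-0.0088,-0.0016,-0.003,0,0]
    - [1,0.0004,-0.0088,-0.0016,-0.003,0,0]

```text
t: 3.12
tool_pos: [0.5921, 0.2299, 0.0381]
orientation: [-1.834, -2.55, -0.001]
force: [0.5, -0.2, 0.3]
opening: 0.0242
```

Request:
jog_arm:
  steps:
    - [1,0,0,0,0,0,0]
    - [1,0,0,0,0,0,0]

```text
t: 3.38
tool_pos: [0.5921, 0.2299, 0.0381]
orientation: [-1.834, -2.55, -0.001]
force: [-0.9, -0.1, 1.4]
opening: 0.0229
```

```bash
python3 -c "
from h import *
goal([.592,.2298,.038],18.6)"
```

```text
t 3.38 pos [0.5921 0.2299 0.0381] yaw 18.57 open 0.0229 F [-0.9 -0.1  1.4]
shift [-0.     -0.0001  0.0001] turn [ 0.0003 -0.0007 -0.0006] rows 1.0 1.0
```

Request:
jog_arm:
  steps:
    - [1,0,0,-0.02,0,0,0]
    - [1,0,0,-0.05,0,0,0]
    - [1,0,0,-0.09,0,0,0]
    - [1,0,0,-0.09,0,0,0]

```text
t: 3.88
tool_pos: [0.5953, 0.2308, 0.1339]
orientation: [1.831, 2.547, 0.012]
force: [0.3, 0.2, -3.7]
opening: 0.0234
```

```bash
python3 -c "
from h import *
goal([.5595,.06,.09],1)
c=cam('scene');save(c,'pics/s2.png');i=c['image'][:,:,::-1]
cv2.imwrite('pics/s2c.png',i[120:420,250:600])"
```

```text
t 3.88 pos [0.5953 0.2308 0.1339] yaw 18.57 open 0.0234 F [ 0.3  0.2 -3.7]
shift [-0.1505 -0.0887  0.043 ] turn [ 0.009  -0.0018  0.3066] rows 3.0 2.0
```

View pics/s2c.png

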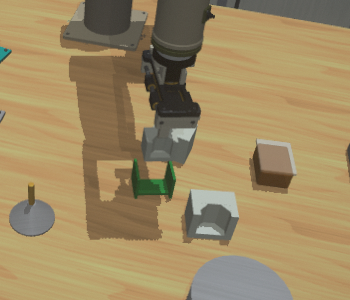

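Request:
jog_arm:
  steps:
    - [1,-0.05,-0.03,0.0,0.009,0,0.1]
    - [1,-0.1,-0.06,0.01,0.009,0,0.2]
    - [1,-0.1505,-0.0887,0.03,0.009,0,0.3066]
    - [1,-0.1505,-0.0887,0.043,0.009,0,0.3066]
    - [1,-0.1505,-0.0887,0.043,0.009,0,0.3066]

```text
t: 4.55
tool_pos: [0.5558, 0.0595, 0.0848]
orientation: [-2.197, -2.235, 0.008]
force: [0.9, -0.1, -2.9]
opening: 0.0228
```

Request:
jog_arm:
  steps:
    - [1,0,0,0,0,0,0]

```text
t: 4.68
tool_pos: [0.5561, 0.0607, 0.085]
orientation: [-2.195, -2.237, 0.008]
force: [-1.2, 0.5, -3.1]
opening: 0.023
```

```bash
python3 -c "
from h import *
goal([.5595,.06,.0325],1)
c=cam('scene');save(c,'pics/s3.png');i=c['image'][:,:,::-1]
cv2.imwrite('pics/s3c.png',cv2.resize(i[170:370,220:480],None,fx=2.5,fy=2.5))"
```

```text
t 4.67 pos [0.5561 0.0607 0.085 ] yaw 1.09 open 0.023 F [-1.2  0.5 -3.1]
shift [-0.0009  0.0038  0.0524] turn [-0.0086 -0.0015  0.0016] rows 1.0 1.0
```

View pics/s3c.png

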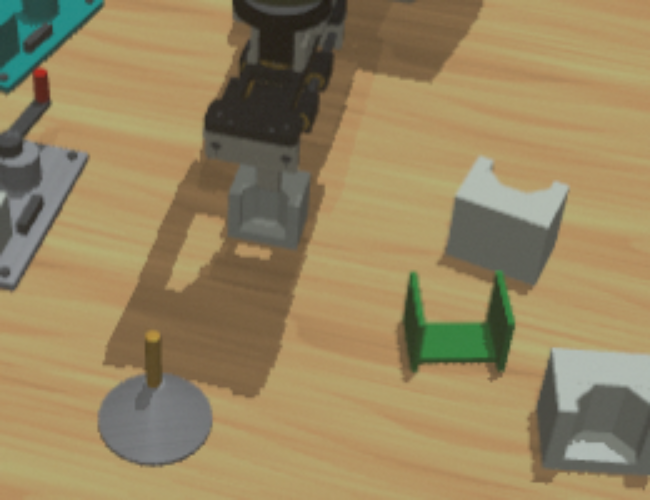

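Request:
jog_arm:
  steps:
    - [1,-0.0009,0.0038,0.02,-0.0086,0,0]
    - [1,-0.0009,0.0038,0.038,-0.0086,0,0]
    - [1,-0.0009,0.0038,0.046,-0.0086,0,0]
    - [1,-0.0009,0.0038,0.048,-0.0086,0,0]
    - [1,-0.0009,0.0038,0.048,-0.0086,0,0]

```text
t: 5.35
tool_pos: [0.5595, 0.0601, 0.0371]
orientation: [-2.199, -2.242, -0.002]
force: [-0.1, 0.5, -2.7]
opening: 0.0234
```

```bash
python3 -c "
from h import *
goal([.5595,.06,.032],1)"
```

```text
t 5.35 pos [0.5595 0.0601 0.0371] yaw 1.11 open 0.0234 F [-0.1  0.5 -2.7]
shift [-0.0001  0.      0.0051] turn [-0.0001 -0.0015  0.0019] rows 1.0 1.0
```

Request:
jog_arm:
  steps:
    - [1,0,0,0.002,0,0,0]
    - [1,0,0,0.004,0,0,0]
    - [1,0,0,0.005,0,0,0]
    - [1,0,0,0.005,0,0,0]

```text
t: 5.85
tool_pos: [0.5596, 0.06, 0.0322]
orientation: [-2.199, -2.242, -0.002]
force: [-0.4, -0.4, -1.5]
opening: 0.0235
```

Request:
jog_arm:
  steps:
    - [1,0,0,0.0006,0,0,0]
    - [1,0,0,0.0006,0,0,0]

```text
t: 6.1
tool_pos: [0.5596, 0.0598, 0.0321]
orientation: [-2.2, -2.242, -0.001]
force: [-3.5, -1.7, 4.3]
opening: 0.0234
```

Request:
jog_arm:
  steps:
    - [0.2,0,0,0,0,0,0]
    - [0.1,0,0,0,0,0,0]
    - [0.1,0,0,0,0,0,0]
    - [0.1,0,0,0,0,0,0]
    - [0.1,0,0,0,0,0,0]

```text
t: 6.72
tool_pos: [0.5596, 0.0598, 0.032]
orientation: [-2.2, -2.242, -0.001]
force: [0.3, 0.1, 0.5]
opening: 0.0686
```

```bash
python3 -c "
from h import *
goal([.5595,.06,.032],1)"
```

```text
t 6.72 pos [0.5596 0.0598 0.032 ] yaw 1.1 open 0.0686 F [0.3 0.1 0.5]
shift [ 0.0002 -0.0001  0.    ] turn [ 0.0001 -0.0011  0.0017] rows 1.0 1.0
```

Request:
jog_arm:
  steps:
    - [0,0,0,0,0,0,0]
    - [0,0,0,-0.02,0,0,0]
    - [0,0,0,-0.06,0,0,0]
    - [0,0,0,-0.1,0,0,0.1]
    - [0,0,0,-0.125,0,0,0.28]

```text
t: 7.35
tool_pos: [0.561, 0.0598, 0.1614]
orientation: [2.494, 1.907, 0.007]
force: [0.3, -0.3, 0.1]
opening: 0.0927
```

```bash
python3 -c "
from h import *
goal([.5,.06,.16],-89)"
```

```text
t 7.35 pos [0.561  0.0598 0.1614] yaw -15.21 open 0.0927 F [ 0.3 -0.3  0.1]
shift [-0.0158 -0.0589  0.0011] turn [ 0.0019 -0.0047  1.2879] rows 1.0 7.0
```

Request:
jog_arm:
  steps:
    - [0,-0.0158,-0.0589,0.001,0,0,1.288]
    - [0,-0.0158,-0.0589,0.001,0,0,1.288]
    - [0,-0.0158,-0.0589,0.001,0,0,1.288]
    - [0,-0.0158,-0.0589,0.001,0,0,1.288]
    - [0,-0.0158,-0.0589,0.001,0,0,1.288]

```text
t: 7.98
tool_pos: [0.5004, 0.06, 0.1619]
orientation: [-3.088, -0.572, -0.009]
force: [0.3, -0.1, -0.8]
opening: 0.0928
```

```bash
python3 -c "
from h import *
goal([.5,.06,.16],-89)"
```

```text
t 7.97 pos [0.5004 0.06   0.1619] yaw -69.01 open 0.0928 F [ 0.3 -0.1 -0.8]
shift [-0.0004 -0.0002  0.0019] turn [-0.0008 -0.0056  0.3489] rows 1.0 2.0
```

Request:
jog_arm:
  steps:
    - [0,0,0,0.002,0,-0.005,0.349]
    - [0,0,0,0.002,0,-0.005,0.349]
    - [0,0,0,0.002,0,-0.005,0.349]
    - [0,0,0,0.002,0,-0.005,0.349]

```text
t: 8.48
tool_pos: [0.5007, 0.06, 0.1608]
orientation: [-3.14, -0.033, -0.002]
force: [-0.3, 0.4, 0.6]
opening: 0.0931
```

```bash
python3 -c "
from h import *
c=cam('wrist');save(c,'pics/w4.png')
goal([.5,.06,.16],-89)
cv2.imwrite('pics/w4c.png',cv2.resize(c['image'][80:200,260:380,::-1],None,fx=5,fy=5,interpolation=cv2.INTER_CUBIC))"
```

```text
t 8.53 pos [0.5006 0.06   0.1605] yaw -88.82 open 0.0925 F [0.6 0.1 0.3]
shift [-0.0006 -0.      0.0005] turn [-0.0009 -0.0012  0.0031] rows 1.0 1.0
```

View pics/w4.png

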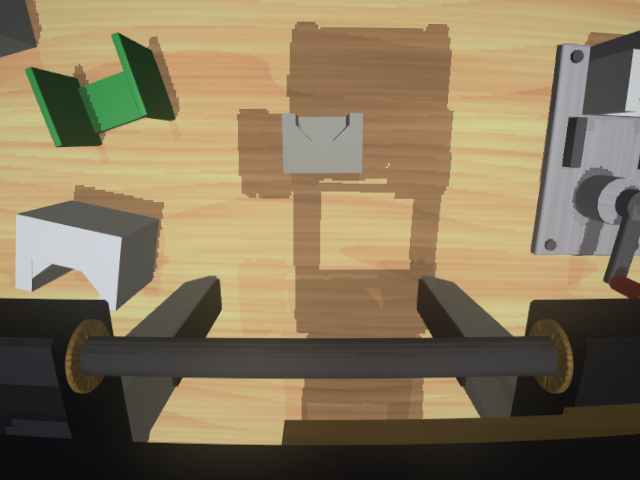

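View pics/w4c.png

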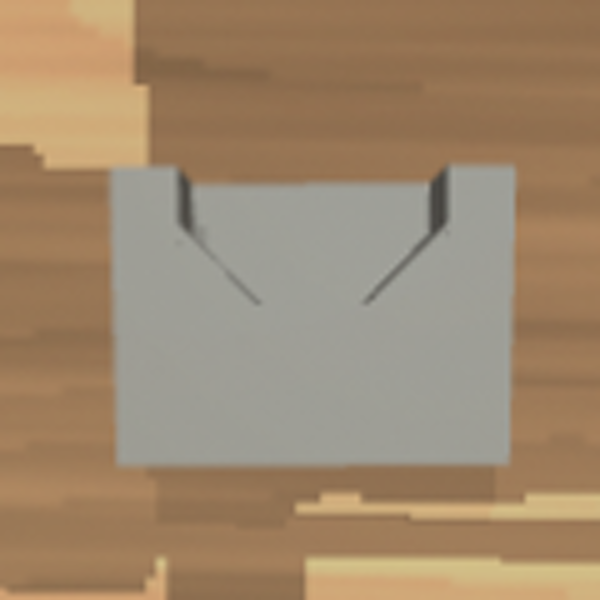

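```bash
python3 - <<'E'
from h import *
c=load('pics/w4.npz')
P=ray(c,np.array([[110,166],[516,166],[510,465],[118,465]])/5+[260,80]-0.4,0.050)
print(P.round(4),P[:4].mean(0))
for i,j in((0,1),(1,2),(2,3),(3,0)):d=P[j]-P[i];print(np.linalg.norm(d),np.degrees(np.arctan2(d[1],d[0])))
E
```

```text
[[0.5903 0.0903 0.05  ]
 [0.5916 0.0303 0.05  ]
 [0.5477 0.0291 0.05  ]
 [0.5464 0.0891 0.05  ]] [0.56900928 0.05970687 0.05      ]
0.060086180650638865 -88.75877623425102
0.04395982120853135 -178.54038468706983
0.059972236052158415 91.23905357201058
0.043958131670794494 1.6081430775410044
```

```bash
python3 -c "
from h import *
goal([.505,-.193,.165],-89)"
```

```text
t 8.53 pos [0.5006 0.06   0.1605] yaw -88.82 open 0.0925 F [0.6 0.1 0.3]
shift [-0.0008  0.253  -0.0047] turn [-0.0009 -0.0012  0.0031] rows 5.0 1.0
```

Request:
jog_arm:
  steps:
    - [0,0,0.07,-0.0047,0,0,0]
    - [0,0,0.14,-0.0047,0,0,0]
    - [0,0,0.2,-0.0047,0,0,0]
    - [0,-0.001,0.24,-0.0047,0,0,0]
    - [0,-0.001,0.253,-0.0047,0,0,0.003]

```text
t: 9.15
tool_pos: [0.5043, -0.196, 0.1652]
orientation: [-3.141, -0.025, -0.002]
force: [0.1, 0.1, 0.3]
opening: 0.0928
```

Request:
jog_arm:
  steps:
    - [0,0,0,0,0,0,0]
    - [0,0,0,0,0,0,0]

```text
t: 9.4
tool_pos: [0.5044, -0.1949, 0.1651]
orientation: [-3.141, -0.027, -0.002]
force: [-0.2, -0.2, 1.0]
opening: 0.0932
```

```bash
python3 -c "
from h import *
c=cam('wrist');save(c,'pics/w5.png')
goal([.505,-.193,.165],-89)
cv2.imwrite('pics/w5c.png',cv2.resize(c['image'][50:300,220:420,::-1],None,fx=3,fy=3,interpolation=cv2.INTER_CUBIC)[:600])"
```

```text
t 9.45 pos [ 0.5044 -0.1946  0.1652] yaw -88.98 open 0.093 F [ 0.2 -0.3 -0.6]
shift [ 0.0006 -0.0016  0.0002] turn [-0.0008 -0.0011  0.0004] rows 1.0 1.0
```

View pics/w5.png

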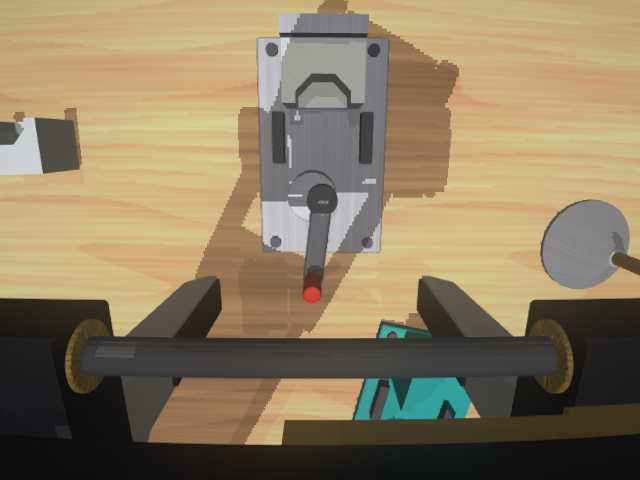

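View pics/w5c.png

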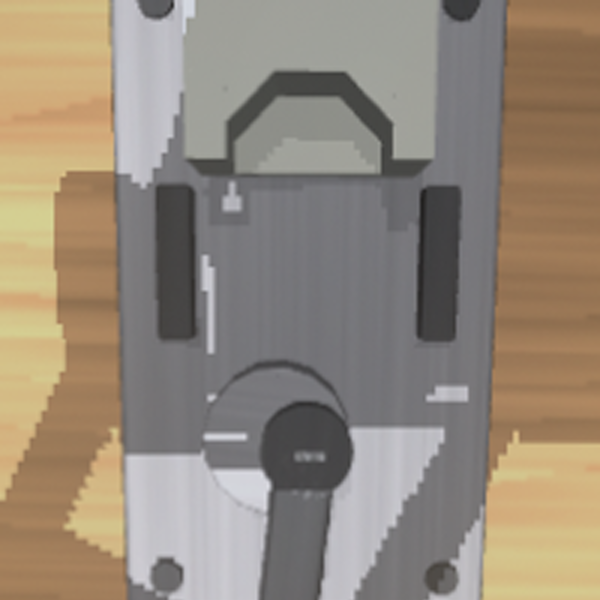

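```bash
cat > fit.py <<'E'
from h import *
from scipy.optimize import least_squares
c=load('pics/w5.npz')
f=lambda a:np.array(a,float)/3+[220,50]-0.33
ob=np.vstack([f([[185,160],[434,160],[277,72],[347,72],[157,185],[461,186],[157,340],[457,342]]),[[257,38],[389,38],[380,252],[263,252]]])
def mod(p):
    x,y,a,bx=p
    M=np.array([[25,30,60],[25,-30,60],[45,8.28,60],[45,-8.28,60],[22,42,22],[22,-42,22],[-20,42,22],[-20,-42,22],[bx,55,10],[bx,-55,10],[bx-185,-55,10],[bx-185,55,10]],float)/1e3
    ca,sa=np.cos(a),np.sin(a)
    return np.c_[x+ca*M[:,0]-sa*M[:,1],y+sa*M[:,0]+ca*M[:,1],M[:,2]]
r=least_squares(lambda p:(proj(c,mod(p))-ob).ravel(),[.57,-.19,.02,80],loss='soft_l1')
print(r.x[:2],np.degrees(r.x[2]),r.x[3]);print((proj(c,mod(r.x))-ob).round(1))
x,y,a,_=r.x
k=ray(c,[[312,295]],.09)[0];print('knob',k);pv=np.array([x-.0467*np.cos(a),y-.0467*np.sin(a)])
print('pivot',pv,'dist',np.linalg.norm(k[:2]-pv))
d=k[:2]-pv;print('ang',np.degrees(np.arctan2(d[1],d[0])-a))
E
python3 fit.py
```

```text
[ 0.57602149 -0.19569944] 0.752325494012217 82.26294049018392
[[ 0.2 -0.2]
 [ 0.3  0.2]
 [-0.4 -0.1]
 [-0.4  0.1]
 [-0.6 -0. ]
 [ 0.4  0.1]
 [ 0.5  0. ]
 [-0.  -0.1]
 [-0.9 -1.1]
 [ 0.8 -0.4]
 [ 0.8  1.5]
 [-0.7  0.9]]
knob [ 0.46509307 -0.18974006  0.09      ]
pivot [ 0.52932552 -0.19631262] dist 0.0645678388158265
ang 173.40524476963773
```

```bash
python3 -c "
from h import *
goal([.5695,.0597,.12],-88.7)"
```

```text
t 9.45 pos [ 0.5044 -0.1946  0.1652] yaw -88.98 open 0.093 F [ 0.2 -0.3 -0.6]
shift [ 0.0695 -0.2531  0.0454] turn [-0.0008 -0.0011 -0.0048] rows 5.0 1.0
```

Request:
jog_arm:
  steps:
    - [0,0.01,-0.05,0,0,0,0]
    - [0,0.03,-0.11,0.01,0,0,0]
    - [0,0.05,-0.17,0.02,0,0,0]
    - [0,0.065,-0.225,0.035,0,0,0]
    - [0,0.0695,-0.253,0.0454,0,0,-0.005]

```text
t: 10.07
tool_pos: [0.5691, 0.0644, 0.1194]
orientation: [-3.14, -0.044, -0.001]
force: [-0.4, -0.7, -0.5]
opening: 0.0929
```

Request:
jog_arm:
  steps:
    - [0,0,0,0,0,0,0]

```text
t: 10.2
tool_pos: [0.5678, 0.0677, 0.1184]
orientation: [-3.139, -0.052, 0.002]
force: [-0.5, -0.3, 0.0]
opening: 0.0933
```

```bash
python3 -c "
from h import *
goal([.5695,.0597,.034],-88.7)"
```

```text
t 10.2 pos [0.5678 0.0677 0.1184] yaw -88.09 open 0.0933 F [-0.5 -0.3  0. ]
shift [0.0015 0.0082 0.0844] turn [-0.002   0.0013  0.0106] rows 2.0 1.0
```

Request:
jog_arm:
  steps:
    - [0,0.0015,0.0082,0.02,-0.002,0,0.0106]
    - [0,0.0015,0.0082,0.04,-0.002,0,0.0106]
    - [0,0.0015,0.0082,0.065,-0.002,0,0.0106]
    - [0,0.0015,0.0082,0.0844,-0.002,0,0.0106]
    - [0,0.0015,0.0082,0.0844,-0.002,0,0.0106]

```text
t: 10.82
tool_pos: [0.5673, 0.0589, 0.0312]
orientation: [3.141, 0.034, -0.009]
force: [-1.1, -0.5, 0.1]
opening: 0.093
```

```bash
python3 -c "
from h import *
goal([.5695,.0597,.034],-88.7)"
```

```text
t 10.82 pos [0.5673 0.0589 0.0312] yaw -88.76 open 0.093 F [-1.1 -0.5  0.1]
shift [ 0.0022 -0.0008 -0.0028] turn [ 0.0001  0.006  -0.0011] rows 1.0 1.0
```

Settle and close, low force.

Request:
jog_arm:
  steps:
    - [0,0.0022,-0.0008,-0.0028,0,0.006,0]
    - [0.25,0.0022,-0.0008,-0.0028,0,0.006,0]
    - [1,0.0022,-0.0008,-0.0028,0,0.006,0]
    - [1,0.0022,-0.0008,-0.0028,0,0.006,0]
    - [1,0.0022,-0.0008,-0.0028,0,0.006,0]
  force: 25

```text
t: 11.45
tool_pos: [0.5697, 0.0596, 0.0343]
orientation: [3.141, 0.034, 0.001]
force: [-0.8, -0.2, 9.2]
opening: 0.0579
```

```bash
python3 -c "
from h import *
goal([.5695,.0597,.034],-88.7)"
```

```text
t 11.45 pos [0.5697 0.0596 0.0343] yaw -88.76 open 0.0579 F [-0.8 -0.2  9.2]
shift [-0.0002 -0.0001  0.0003] turn [ 0.0004 -0.0005 -0.001 ] rows 1.0 1.0
```

Request:
jog_arm:
  steps:
    - [0.15,0,0,0,0,0,0]
    - [0.05,0,0,0,0,0,0]
    - [0,0,0,0,0,0,0]
    - [0,0,0,-0.03,0,0,0]
    - [0,-0.01,0,-0.07,0,0,0]

```text
t: 12.08
tool_pos: [0.5586, 0.0594, 0.1036]
orientation: [3.141, 0.034, -0.004]
force: [1.2, -0.1, -0.1]
opening: 0.0926
```

```bash
python3 -c "
from h import *
goal([.5,.06,.16],-88.7)"
```

```text
t 12.07 pos [0.5586 0.0594 0.1036] yaw -88.76 open 0.0926 F [ 1.2 -0.1 -0.1]
shift [-0.0587 -0.0019 -0.0562] turn [ 0.0003  0.0024 -0.0011] rows 2.0 1.0
```

Request:
jog_arm:
  steps:
    - [0,-0.03,-0.001,-0.03,0,0,0]
    - [0,-0.0587,-0.002,-0.0562,0,0.0024,0]
    - [0,-0.0587,-0.002,-0.0562,0,0.0024,0]
    - [0,-0.0587,-0.002,-0.0562,0,0.0024,0]

```text
t: 12.58
tool_pos: [0.5002, 0.0601, 0.1596]
orientation: [3.141, 0.034, 0.0]
force: [-0.4, -0.2, -0.3]
opening: 0.0928
```

```bash
python3 -c "
from h import *
c=cam('wrist');save(c,'pics/w6.png')
goal([.5,.06,.16],-89)
cv2.imwrite('pics/w6c.png',cv2.resize(c['image'][80:200,260:380,::-1],None,fx=5,fy=5,interpolation=cv2.INTER_CUBIC))"
```

```text
t 12.62 pos [0.5    0.0601 0.159 ] yaw -88.77 open 0.0929 F [-0.2  0.1  0.3]
shift [ 0.      0.0001 -0.001 ] turn [0.0003 0.0011 0.0041] rows 1.0 1.0
```

View pics/w6c.png

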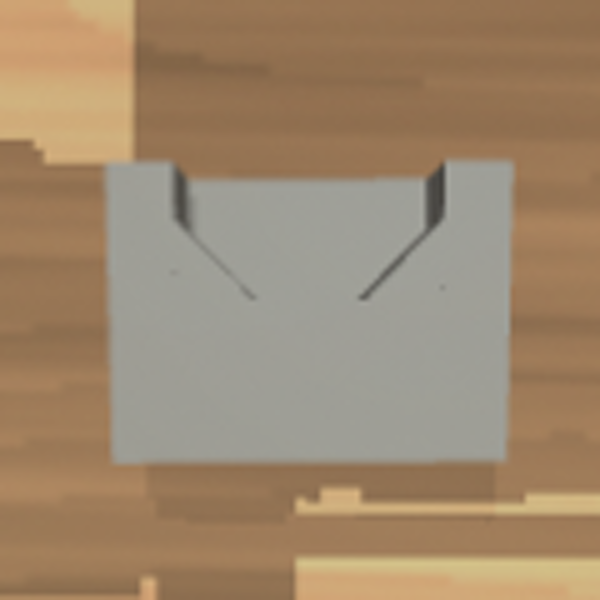

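```bash
python3 - <<'E'
from h import *
c=load('pics/w6.npz')
P=ray(c,np.array([[105,162],[513,161],[507,461],[113,463]])/5+[260,80]-0.4,0.050)
print(P.round(4),P[:4].mean(0))
for i,j in((0,1),(1,2),(2,3),(3,0)):d=P[j]-P[i];print(np.linalg.norm(d),np.degrees(np.arctan2(d[1],d[0])))
E
```

```text
[[0.5901 0.091  0.05  ]
 [0.5916 0.0309 0.05  ]
 [0.5478 0.0298 0.05  ]
 [0.5461 0.0897 0.05  ]] [0.56891585 0.06034888 0.05      ]
0.06007681925518319 -88.59716602063202
0.043873199421749935 -178.52380296386417
0.05999321895654557 91.54493917362434
0.04402218118969965 1.58499672108493
```

```bash
python3 -c "
from h import *
goal([.5697,.0596,.1],-88.77)
goal([.5697,.0596,.034],-88.77)"
```

```text
t 12.62 pos [0.5    0.0601 0.159 ] yaw -88.77 open 0.0929 F [-0.2  0.1  0.3]
shift [0.0698 0.002  0.0589] turn [0.0003 0.0011 0.0001] rows 2.0 1.0
t 12.62 pos [0.5    0.0601 0.159 ] yaw -88.77 open 0.0929 F [-0.2  0.1  0.3]
shift [0.0699 0.0019 0.1249] turn [0.0003 0.0011 0.0001] rows 3.0 1.0
```

Request:
jog_arm:
  steps:
    - [0,0.04,0.001,0.02,0,0,0]
    - [0,0.0698,0.002,0.045,0,0.001,0]
    - [0,0.0698,0.002,0.065,0,0.001,0]
    - [0,0.0699,0.002,0.09,0,0.001,0]
    - [0,0.0699,0.002,0.11,0,0.001,0]

```text
t: 13.25
tool_pos: [0.5683, 0.0595, 0.0464]
orientation: [3.141, 0.034, -0.005]
force: [0.4, 0.0, 0.1]
opening: 0.0926
```

```bash
python3 -c "
from h import *
goal([.5697,.0596,.034],-88.77)"
```

```text
t 13.25 pos [0.5683 0.0595 0.0464] yaw -88.77 open 0.0926 F [0.4 0.  0.1]
shift [ 0.0014 -0.      0.0124] turn [0.0003 0.003  0.    ] rows 1.0 1.0
```

Request:
jog_arm:
  steps:
    - [0,0.0014,0,0.0124,0,0.003,0]
    - [0,0.0014,0,0.0124,0,0.003,0]
    - [0,0.0014,0,0.0124,0,0.003,0]
    - [0.25,0.0014,0,0.0124,0,0.003,0]
    - [0.7,0.0014,0,0.0124,0,0.003,0]

```text
t: 13.88
tool_pos: [0.5703, 0.0596, 0.0349]
orientation: [3.141, 0.034, 0.002]
force: [-0.1, 0.3, -0.5]
opening: 0.0775
```

Request:
jog_arm:
  steps:
    - [1,0,0,0,0,0,0]
    - [1,0,0,0,0,0,0]
    - [1,0,0,0,0,0,0]

```text
t: 14.25
tool_pos: [0.5703, 0.0596, 0.0349]
orientation: [3.141, 0.034, 0.002]
force: [-0.5, 0.2, 0.1]
opening: 0.0478
```

```bash
python3 -c "
from h import *
goal([.5768,-.1964,.1],-89.4)"
```

```text
t 14.25 pos [0.5703 0.0596 0.0349] yaw -88.77 open 0.0478 F [-0.5  0.2  0.1]
shift [ 0.0011  0.2561 -0.065 ] turn [ 0.0004 -0.0014  0.011 ] rows 5.0 1.0
```

```bash
python3 -c "
from h import *
c=cam('scene');save(c,'pics/s7.png');i=c['image'][:,:,::-1]
cv2.imwrite('pics/s7c.png',cv2.resize(i[170:330,230:430],None,fx=3.5,fy=3.5,interpolation=cv2.INTER_CUBIC))
goal([.5768,-.1964,.1],-89.4)"
```

```text
t 14.3 pos [0.5702 0.0595 0.0348] yaw -88.77 open 0.0435 F [ 0.6 -0.  -0. ]
shift [ 0.0011  0.2561 -0.0651] turn [ 0.0004 -0.0013  0.011 ] rows 5.0 1.0
```

View pics/s7c.png

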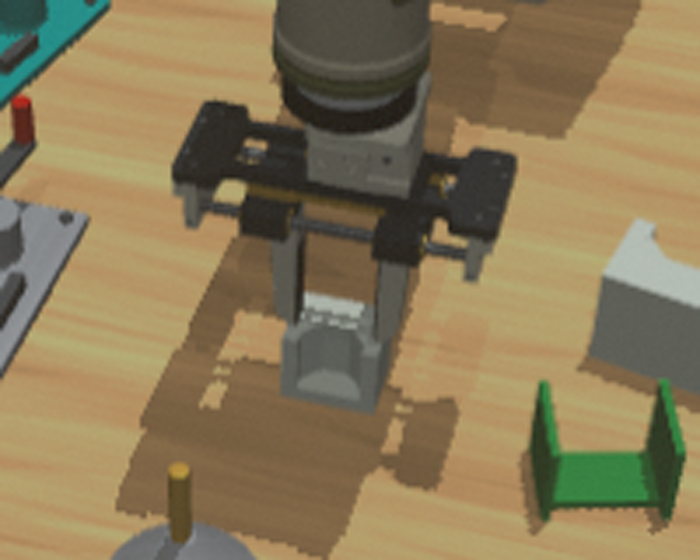

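```bash
python3 -c "
from h import *
c=load('pics/s7.npz')
f=lambda a:np.array(a,float)/3.5+[230,170]-.36
print(ray(c,f([[283,395],[376,411]]),0).round(4),ray(c,f([[283,345],[300,300],[366,300],[385,355]]),0.05).round(4))
from plant import robot
s=robot.read_state();T=np.eye(4);T[:3,:3]=cv2.Rodrigues(np.array(s['orientation'],float))[0];T[:3,3]=s['tool_pos']
P=np.array([[0,.022,.014,1],[0,-.022,.014,1]])@T.T
print(P.round(3),proj(c,P[:,:3]),(proj(c,P[:,:3])-[230,170])*3.5, robot.read_state()['opening'])
"
```

```text
[[0.5909 0.0312 0.    ]
 [0.5869 0.0903 0.    ]] [[0.5975 0.0324 0.05  ]
 [0.5559 0.0311 0.05  ]
 [0.5435 0.0702 0.05  ]
 [0.5874 0.0936 0.05  ]]
[[0.571 0.038 0.021 1.   ]
 [0.57  0.082 0.021 1.   ]] [[316.03426503 270.14515926]
 [335.59113722 274.0980338 ]] [[301.11992762 350.50805742]
 [369.56898026 364.34311832]] 0.04347208317451781
```

```bash
python3 -c "
from h import *
c=load('pics/s7.npz');i=c['image'][:,:,::-1]
cv2.imwrite('pics/s7d.png',cv2.resize(i[225:292,295:355],None,fx=9,fy=9,interpolation=cv2.INTER_CUBIC)[:600])
c=cam('wrist');save(c,'pics/w7.png');print(robot.read_state()['opening'])"
```

```text
0.0393881157240831
```

View pics/s7d.png

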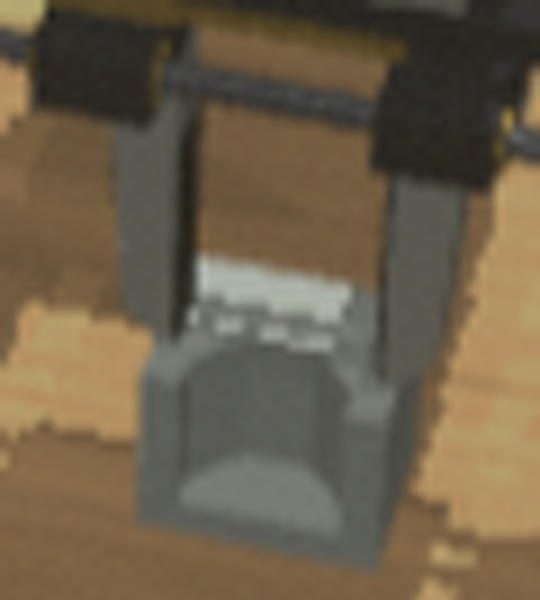

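View pics/w7.png

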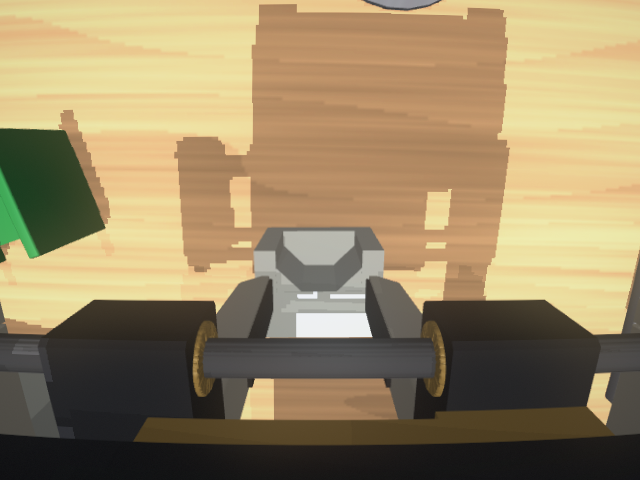

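```bash
python3 -c "
from h import *
c=load('pics/w7.npz')
from plant import robot
T=np.array(robot.read_camera('wrist')['tool_from_camera']);c['extrinsics']=T
for o in(.0197,.0465):
  print(proj(c,[[sx,sy,z] for sy in(-o,) for z in(.014,-.005,-.03) for sx in(.0075,-.0075)]).round(0).tolist())
i=c['image'][:,:,::-1]
cv2.imwrite('pics/w7c.png',cv2.resize(i[210:350,220:420],None,fx=4,fy=4,interpolation=cv2.INTER_CUBIC))
print(robot.read_state()['opening'],robot.read_state()['t'])
"
```

```text
[[284.0, 259.0], [285.0, 285.0], [280.0, 270.0], [281.0, 299.0], [275.0, 289.0], [276.0, 321.0]]
[[235.0, 259.0], [236.0, 285.0], [226.0, 270.0], [228.0, 298.0], [213.0, 289.0], [215.0, 321.0]]
0.035750827257640734 14.4
```

View pics/w7c.png

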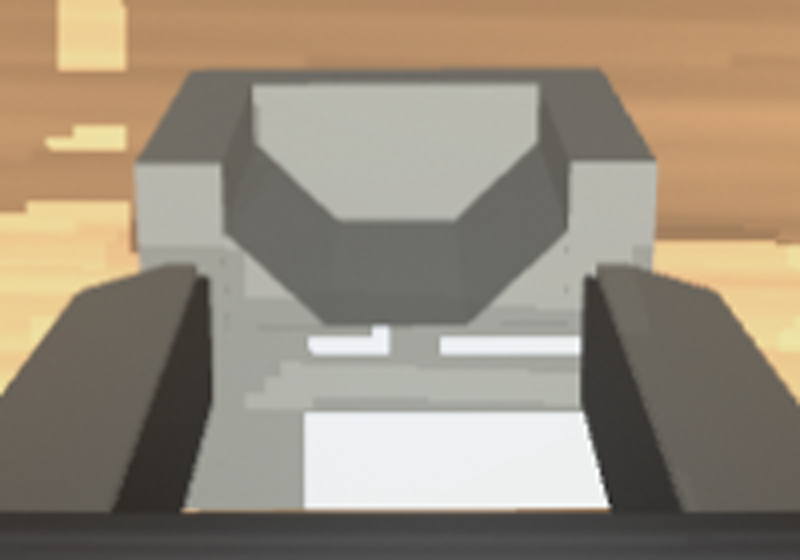

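Request:
jog_arm:
  steps:
    - [0,0,0,0,0,0,0]

```text
t: 14.52
tool_pos: [0.5702, 0.0595, 0.0348]
orientation: [3.141, 0.034, 0.002]
force: [-0.1, -0.4, 0.2]
opening: 0.0415
```

```bash
python3 -c "
from h import *
goal([.5697,.0596,.034],-88.77)"
```

```text
t 14.53 pos [0.5702 0.0595 0.0348] yaw -88.77 open 0.0415 F [-0.1 -0.4  0.2]
shift [-0.0005 -0.0001  0.0008] turn [ 0.0004 -0.0012  0.    ] rows 1.0 1.0
```

Request:
jog_arm:
  steps:
    - [0,0,0,0,0,0,0]
    - [0,0,0,0,0,0,0]
    - [0,0,0,0,0,0,0]
    - [0,0,0,0,0,0,0]
    - [0,0,0,0,0,0,0]

```text
t: 15.15
tool_pos: [0.5702, 0.0596, 0.0348]
orientation: [3.141, 0.034, 0.002]
force: [-0.4, 0.6, 1.4]
opening: 0.0901
```

```bash
python3 -c "
from h import *
goal([.5697,.0596,.034],-88.77)
c=cam('wrist');save(c,'pics/w8.png');i=c['image'][:,:,::-1]
a=cv2.resize(i[210:350,170:470],None,fx=2.6,fy=2.6,interpolation=cv2.INTER_CUBIC)
cv2.imwrite('pics/w8c.png',a)
c=cam('scene');save(c,'pics/s8.png');i=c['image'][:,:,::-1]
cv2.imwrite('pics/s8c.png',cv2.resize(i[215:300,275:375],None,fx=7,fy=7,interpolation=cv2.INTER_CUBIC))
"
```

```text
t 15.15 pos [0.5702 0.0596 0.0348] yaw -88.77 open 0.0901 F [-0.4  0.6  1.4]
shift [-0.0005 -0.0001  0.0008] turn [ 0.0003 -0.0011  0.0001] rows 1.0 1.0
```

View pics/w8c.png

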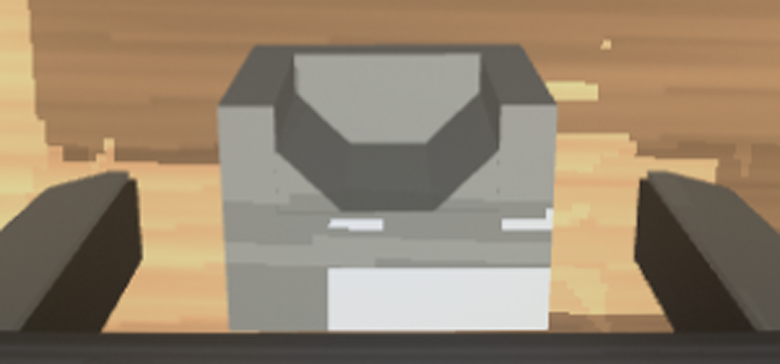

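View pics/s8c.png

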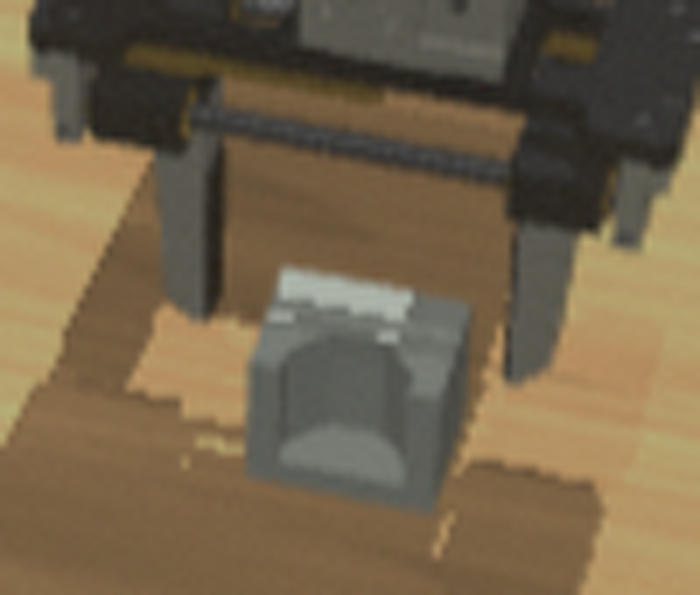

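```bash
python3 -c "
from h import *
c=load('pics/s8.npz')
s=robot.read_state();T=np.eye(4);T[:3,:3]=cv2.Rodrigues(np.array(s['orientation'],float))[0];T[:3,3]=s['tool_pos']
for z in(.014,-.006,-.02):
  P=np.array([[sx,sy,z,1] for sy in(.046,-.046) for sx in (.0075,-.0075)])@T.T
  print(z,((proj(c,P[:,:3])-[275,215])*7).round(0).tolist())
print(((proj(c,[[.5916,.0309,.05],[.5478,.0298,.05],[.591,.031,0]])-[275,215])*7).round(0).tolist())
"
```

```text
0.014 [[207.0, 387.0], [220.0, 355.0], [495.0, 446.0], [505.0, 413.0]]
-0.006 [[208.0, 341.0], [221.0, 309.0], [498.0, 399.0], [509.0, 366.0]]
-0.02 [[208.0, 308.0], [221.0, 276.0], [501.0, 366.0], [512.0, 333.0]]
[[249.0, 359.0], [286.0, 265.0], [248.0, 473.0]]
```

Request:
jog_arm:
  steps:
    - [0,0,0,0.006,0,0,0]
    - [0,0,0,0.012,0,0,0]
    - [0,0,0,0.016,0,0,0]
    - [0,0,0,0.016,0,0,0]

```text
t: 15.75
tool_pos: [0.5697, 0.0595, 0.018]
orientation: [3.141, 0.034, -0.0]
force: [0.1, -0.1, 0.1]
opening: 0.0929
```

```bash
python3 -c "
from h import *
goal([.5697,.0596,.034],-88.77)
c=cam('scene');save(c,'pics/s9.png');i=c['image'][:,:,::-1]
cv2.imwrite('pics/s9c.png',cv2.resize(i[215:300,275:375],None,fx=7,fy=7,interpolation=cv2.INTER_CUBIC))
"
```

```text
t 15.75 pos [0.5697 0.0595 0.018 ] yaw -88.77 open 0.0929 F [ 0.1 -0.1  0.1]
shift [ 0.    -0.    -0.016] turn [0.0003 0.0001 0.0001] rows 1.0 1.0
```

View pics/s9c.png

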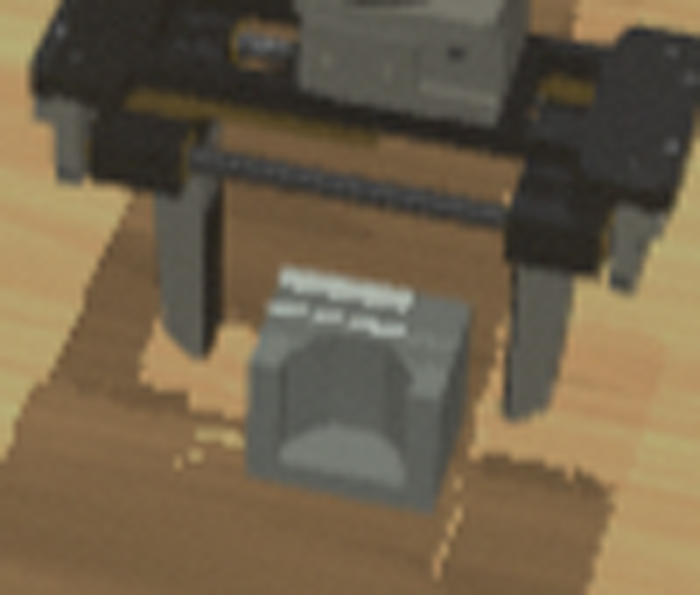

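Request:
jog_arm:
  steps:
    - [0,0,0,0.004,0,0,0]
    - [0,0,0,0.006,0,0,0]
    - [0,0,0,0.006,0,0,0]

```text
t: 16.18
tool_pos: [0.5698, 0.0596, 0.0122]
orientation: [3.141, 0.034, 0.0]
force: [-0.3, 1.3, -0.0]
opening: 0.0931
```

Request:
jog_arm:
  steps:
    - [0,0,0,0.003,0,0,0]
    - [0,0,0,0.006,0,0,0]
    - [0,0,0,0.006,0,0,0]

```text
t: 16.55
tool_pos: [0.5694, 0.0596, 0.0057]
orientation: [3.141, 0.034, -0.001]
force: [-0.2, -1.1, -0.2]
opening: 0.0931
```

```bash
python3 -c "
from h import *
goal([.5697,.0596,.034],-88.77)
c=cam('scene');save(c,'pics/s10.png');i=c['image'][:,:,::-1]
cv2.imwrite('pics/s10c.png',cv2.resize(i[215:300,275:375],None,fx=7,fy=7,interpolation=cv2.INTER_CUBIC))
c=cam('wrist');save(c,'pics/w10.png')
"
```

```text
t 16.55 pos [0.5694 0.0596 0.0057] yaw -88.77 open 0.0931 F [-0.2 -1.1 -0.2]
shift [ 0.0003 -0.     -0.0283] turn [0.0003 0.0007 0.0001] rows 1.0 1.0
```

View pics/s10c.png

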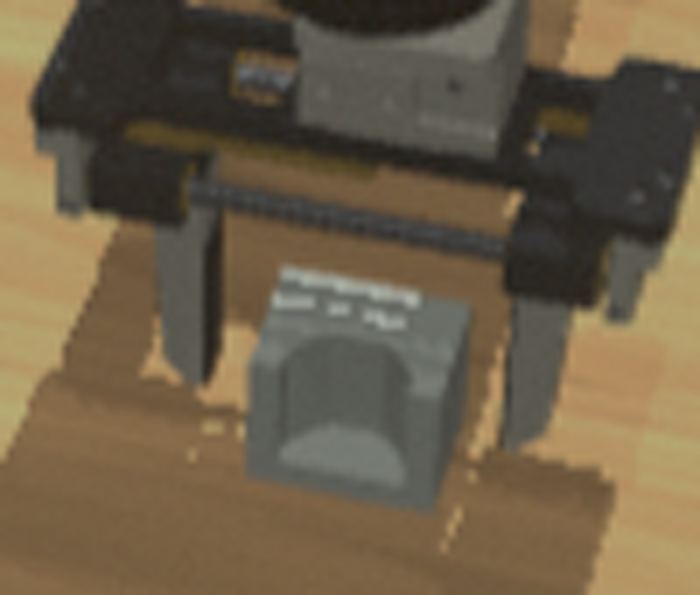

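View pics/w10.png

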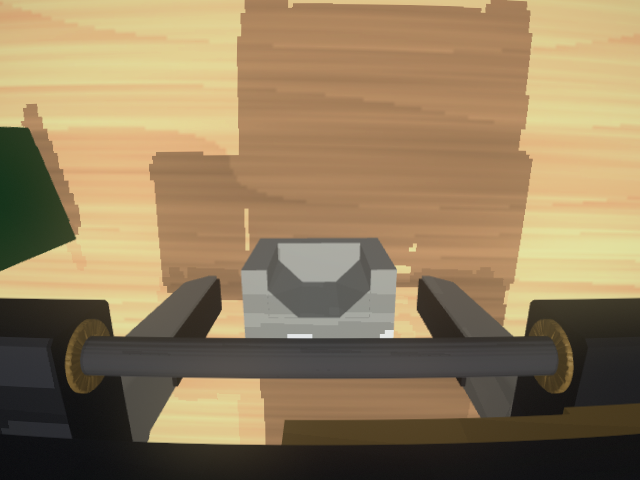

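Request:
jog_arm:
  steps:
    - [0.25,0,0,0,0,0,0]
    - [1,0,0,0,0,0,0]
    - [1,0,0,0,0,0,0]
    - [1,0,0,0,0,0,0]
    - [1,0,0,0,0,0,0]
  force: 25

```text
t: 17.27
tool_pos: [0.5697, 0.0595, 0.0061]
orientation: [3.141, 0.034, -0.0]
force: [0.1, 0.5, 1.2]
opening: 0.0598
```

Request:
jog_arm:
  steps:
    - [1,0,0,0,0,0,0]
    - [1,0,0,0,0,0,0]

```text
t: 17.52
tool_pos: [0.5697, 0.0596, 0.0062]
orientation: [3.141, 0.034, 0.0]
force: [-0.5, 0.1, -0.5]
opening: 0.0599
```

```bash
python3 -c "
from h import *
goal([.5697,.0596,.034],-88.77)
print(robot.read_state()['wrist_torque'])"
```

```text
t 17.52 pos [0.5697 0.0596 0.0062] yaw -88.77 open 0.0599 F [-0.5  0.1 -0.5]
shift [-0.     -0.     -0.0278] turn [ 0.0003 -0.      0.    ] rows 1.0 1.0
[0.00196195 0.11579528 0.04866907]
```

```bash
python3 -c "
from h import *
c=cam('wrist');save(c,'pics/w11.png');d=load('pics/w10.npz')
f=lambda c:cv2.resize(c['image'][230:330,220:420,::-1],None,fx=4,fy=4,interpolation=cv2.INTER_CUBIC)[:298]
cv2.imwrite('pics/w11c.png',np.vstack([f(d),f(c)]))
"
```

```text
(no output)
```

View pics/w11c.png

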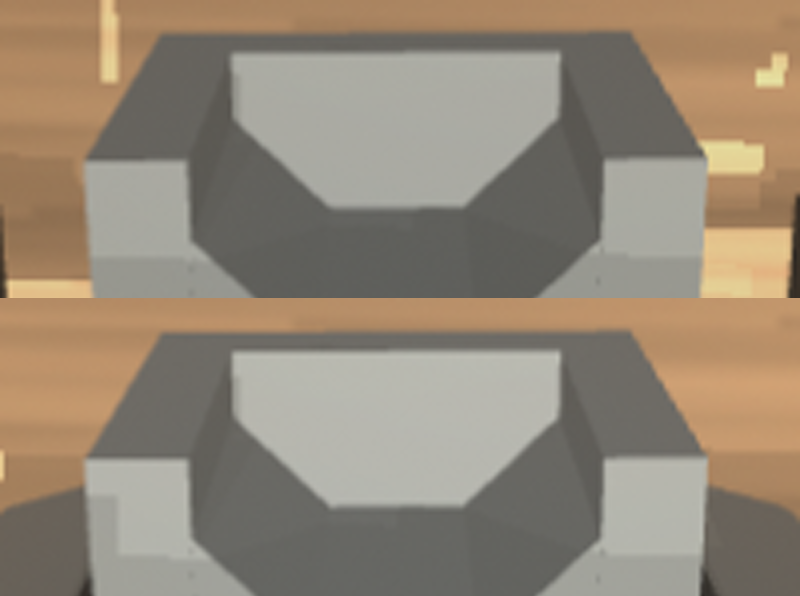

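Request:
jog_arm:
  steps:
    - [1,0,0,-0.015,0,0,0]
    - [1,0,0,-0.045,0,0,0]
    - [1,0,0,-0.08,0,0,0]
    - [1,0,0,-0.09,0,0,0]
    - [1,0,0,-0.09,0,0,0]

```text
t: 18.2
tool_pos: [0.5702, 0.0596, 0.0968]
orientation: [3.141, 0.034, 0.002]
force: [-0.1, 0.1, -4.4]
opening: 0.0595
```

```bash
python3 -c "
from h import *
goal([.5768,-.1964,.09],-89.45)"
```

```text
t 18.2 pos [0.5702 0.0596 0.0968] yaw -88.77 open 0.0595 F [-0.1  0.1 -4.4]
shift [0.0011 0.2561 0.0068] turn [ 0.0004 -0.0015  0.012 ] rows 5.0 1.0
```

Request:
jog_arm:
  steps:
    - [1,0,0.04,0.001,0,0,0.002]
    - [1,0,0.095,0.003,0,0,0.005]
    - [1,0.001,0.15,0.005,0,0,0.008]
    - [1,0.001,0.205,0.006,0,0,0.012]
    - [1,0.001,0.24,0.007,0,0,0.012]

```text
t: 18.82
tool_pos: [0.5747, -0.1824, 0.0874]
orientation: [-3.141, -0.012, 0.003]
force: [0.8, 0.5, -2.1]
opening: 0.0598
```

```bash
python3 -c "
from h import *
goal([.5768,-.1964,.09],-89.45)"
```

```text
t 18.82 pos [ 0.5747 -0.1824  0.0874] yaw -89.55 open 0.0598 F [ 0.8  0.5 -2.1]
shift [ 0.002   0.014  -0.0026] turn [-0.0006  0.0016 -0.0018] rows 1.0 1.0
```

Request:
jog_arm:
  steps:
    - [1,0.002,0.014,0,-0.0006,0.0016,0]
    - [1,0.002,0.014,0,-0.0006,0.0016,0]
    - [1,0.002,0.014,0,-0.0006,0.0016,0]
    - [1,0.002,0.014,0,-0.0006,0.0016,0]

```text
t: 19.32
tool_pos: [0.577, -0.1949, 0.0873]
orientation: [-3.141, -0.015, 0.0]
force: [-0.0, -0.2, -3.0]
opening: 0.0598
```

```bash
python3 -c "
from h import *
c=cam('wrist');save(c,'pics/w12.png')
goal([.5768,-.1964,.035],-89.45)
c=cam('scene');save(c,'pics/s12.png');i=c['image'][:,:,::-1]
cv2.imwrite('pics/s12c.png',cv2.resize(i[170:300,160:290],None,fx=4.5,fy=4.5,interpolation=cv2.INTER_CUBIC))
"
```

```text
t 19.38 pos [ 0.577  -0.1951  0.0875] yaw -89.46 open 0.0598 F [-0.1  0.5 -2.8]
shift [-0.0002  0.0013  0.0525] turn [-0.0001 -0.0001 -0.0001] rows 1.0 1.0
```

View pics/w12.png

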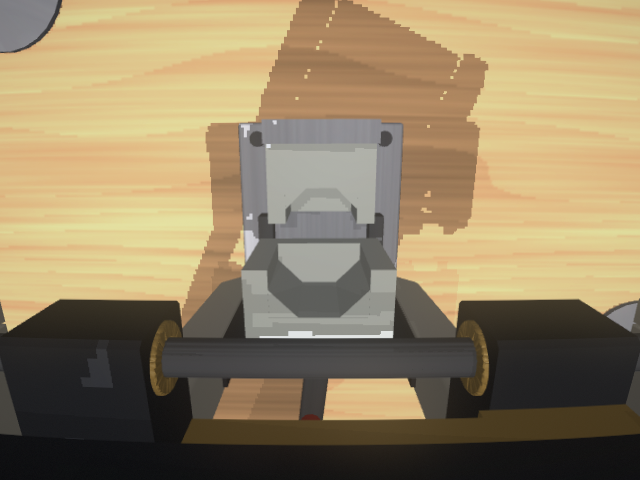

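View pics/s12c.png

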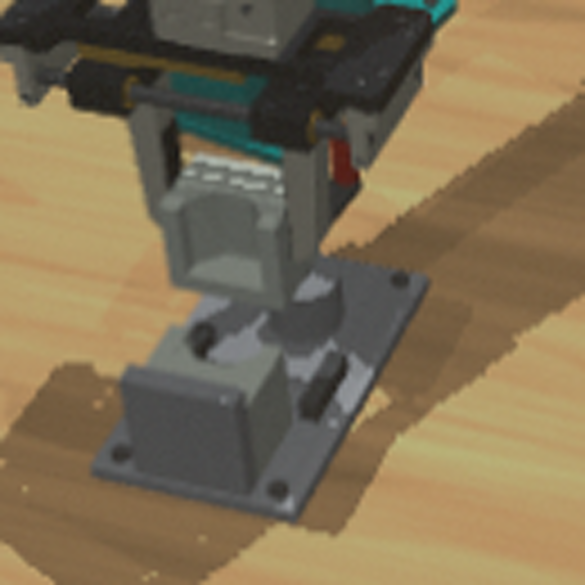

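Request:
jog_arm:
  steps:
    - [1,-0.0002,0.0013,0.01,0,0,0]
    - [1,-0.0002,0.0013,0.025,0,0,0]
    - [1,-0.0002,0.0013,0.04,0,0,0]
    - [1,-0.0002,0.0013,0.047,0,0,0]
    - [1,-0.0002,0.0013,0.047,0,0,0]

```text
t: 20.05
tool_pos: [0.5761, -0.1963, 0.0393]
orientation: [-3.141, -0.014, 0.003]
force: [0.3, 0.7, -2.4]
opening: 0.06
```

```bash
python3 -c "
from h import *
goal([.5768,-.1964,.0165],-89.45)
c=cam('wrist');save(c,'pics/w13.png')
"
```

```text
t 20.05 pos [ 0.5761 -0.1963  0.0393] yaw -89.47 open 0.06 F [ 0.3  0.7 -2.4]
shift [0.0007 0.0001 0.0228] turn [-0.0009  0.0016 -0.0004] rows 1.0 1.0
```

View pics/w13.png

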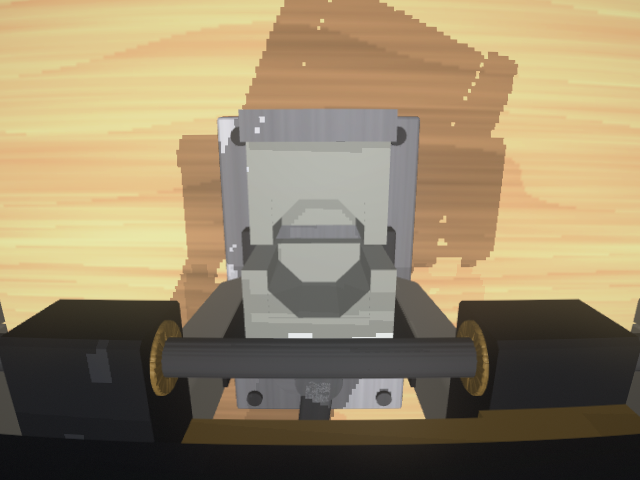

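Request:
jog_arm:
  steps:
    - [1,0.0007,0.0001,0.004,-0.0009,0.0016,0]
    - [1,0.0007,0.0001,0.009,-0.0009,0.0016,0]
    - [1,0.0007,0.0001,0.014,-0.0009,0.0016,0]
    - [1,0.0007,0.0001,0.018,-0.0009,0.0016,0]
    - [1,0.0007,0.0001,0.018,-0.0009,0.0016,0]

```text
t: 20.72
tool_pos: [0.577, -0.1965, 0.0216]
orientation: [3.141, 0.014, 0.001]
force: [-0.4, 0.1, -2.8]
opening: 0.06
```

```bash
python3 -c "
from h import *
goal([.5768,-.1964,.0163],-89.45)
"
```

```text
t 20.73 pos [ 0.577  -0.1965  0.0216] yaw -89.48 open 0.06 F [-0.4  0.1 -2.8]
shift [-0.0002 -0.0001  0.0053] turn [ 0.0002 -0.0004 -0.0004] rows 1.0 1.0
```

No contact so far, base about 15 mm, between the cheeks.

Request:
jog_arm:
  steps:
    - [1,-0.0002,0,0.003,0,0,0]
    - [1,-0.0002,0,0.005,0,0,0]
    - [1,-0.0002,0,0.0055,0,0,0]
    - [1,-0.0002,0,0.0055,0,0,0]

```text
t: 21.22
tool_pos: [0.5768, -0.1965, 0.0162]
orientation: [3.141, 0.014, 0.001]
force: [-0.2, -0.1, -1.5]
opening: 0.0601
```

```bash
python3 -c "
from h import *
goal([.5768,-.1964,.0163],-89.45)
"
```

```text
t 21.23 pos [ 0.5768 -0.1965  0.0162] yaw -89.47 open 0.0601 F [-0.2 -0.1 -1.5]
shift [-0.     -0.0001 -0.0001] turn [ 0.0002 -0.0004 -0.0004] rows 1.0 1.0
```

Request:
jog_arm:
  steps:
    - [1,0,0,0.0004,0,0,0]
    - [0.2,0,0,0.0004,0,0,0]
    - [0.1,0,0,0.0004,0,0,0]
    - [0,0,0,0.0004,0,0,0]
    - [0,0,0,0.0004,0,0,0]

```text
t: 21.85
tool_pos: [0.5769, -0.1965, 0.0158]
orientation: [3.141, 0.014, 0.001]
force: [-0.5, 0.3, -0.1]
opening: 0.0918
```

Request:
jog_arm:
  steps:
    - [0,0,0,0,0,0,0]
    - [0,0,0,-0.02,0,0,0]
    - [0,0,0,-0.06,0,0,0]
    - [0,-0.02,0,-0.11,0,0,0]
    - [0,-0.05,0,-0.145,0,0,0]

```text
t: 22.48
tool_pos: [0.5278, -0.1975, 0.1652]
orientation: [3.139, 0.015, 0.007]
force: [0.1, -0.1, 0.6]
opening: 0.0928
```

```bash
python3 -c "
from h import *
goal([.505,-.195,.165],-89.45)
"
```

```text
t 22.48 pos [ 0.5278 -0.1975  0.1652] yaw -89.44 open 0.0928 F [ 0.1 -0.1  0.6]
shift [-0.0227 -0.0027  0.0001] turn [ 0.0023 -0.0047  0.0001] rows 1.0 1.0
```

Request:
jog_arm:
  steps:
    - [0,-0.0227,-0.0027,0,0.002,-0.0047,0]
    - [0,-0.0227,-0.0027,0,0.002,-0.0047,0]
    - [0,-0.0227,-0.0027,0,0.002,-0.0047,0]

```text
t: 22.85
tool_pos: [0.5055, -0.195, 0.1655]
orientation: [3.141, 0.015, 0.001]
force: [-0.4, -0.0, -0.3]
opening: 0.0931
```

```bash
python3 -c "
from h import *
c=cam('wrist');save(c,'pics/w14.png')
goal([.505,-.195,.165],-89.45)
cv2.imwrite('pics/w14c.png',cv2.resize(c['image'][50:300,220:420,::-1],None,fx=3,fy=3,interpolation=cv2.INTER_CUBIC)[:600])"
```

```text
t 22.9 pos [ 0.5054 -0.1949  0.165 ] yaw -89.44 open 0.0932 F [-0.3 -0.1 -0. ]
shift [-0.0004  0.0001 -0.    ] turn [0.0001 0.0002 0.0002] rows 1.0 1.0
```

View pics/w14c.png

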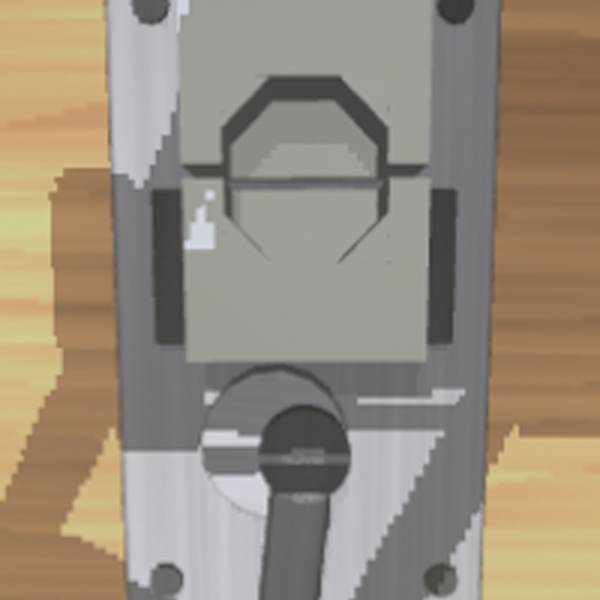

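```bash
python3 -c "
from h import *
print(robot.read_state()['q'].round(3))
goal([.4654,-.1904,.13],84)
"
```

```text
[-0.463 -0.006  1.7   -0.     1.448  1.098]
t 22.9 pos [ 0.5054 -0.1949  0.165 ] yaw -89.44 open 0.0932 F [-0.3 -0.1 -0. ]
shift [-0.04   -0.0049  0.035 ] turn [-2.0000e-04  1.0000e-04 -3.0271e+00] rows 1.0 17.0
```

Request:
jog_arm:
  steps:
    - [0,-0.04,-0.0049,0.01,0,0,-3.027]
    - [0,-0.04,-0.0049,0.01,0,0,-3.027]
    - [0,-0.04,-0.0049,0.01,0,0,-3.027]
    - [0,-0.04,-0.0049,0.01,0,0,-3.027]
    - [0,-0.04,-0.0049,0.01,0,0,-3.027]

```text
t: 23.52
tool_pos: [0.4656, -0.1901, 0.1542]
orientation: [-2.79, -1.442, 0.001]
force: [-0.2, 0.0, -0.6]
opening: 0.0928
```

```bash
python3 -c "
from h import *
print(robot.read_state()['q'].round(3))
goal([.4654,-.1904,.13],84)
"
```

```text
[-0.49  -0.105  1.815 -0.     1.433  0.127]
t 23.52 pos [ 0.4656 -0.1901  0.1542] yaw -35.35 open 0.0928 F [-0.2  0.  -0.6]
shift [-0.0003  0.      0.0242] turn [-1.2000e-03 -1.3000e-03 -2.0831e+00] rows 1.0 12.0
```

Request:
jog_arm:
  steps:
    - [0,0,0,0.01,0,0,-2.083]
    - [0,0,0,0.01,0,0,-2.083]
    - [0,0,0,0.02,0,0,-2.083]
    - [0,0,0,0.024,0,0,-2.083]
    - [0,0,0,0.024,0,0,-2.083]

```text
t: 24.15
tool_pos: [0.4654, -0.1897, 0.1289]
orientation: [-1.837, -2.545, 0.0]
force: [-1.0, -0.1, -0.3]
opening: 0.0931
```

Request:
jog_arm:
  steps:
    - [0,0,0,0,0,0,-1.14]
    - [0,0,0,0,0,0,-1.14]
    - [0,0,0,0,0,0,-1.14]
    - [0,0,0,0,0,0,-1.14]
    - [0,0,0,0,0,0,-1.14]

```text
t: 24.78
tool_pos: [0.4656, -0.1894, 0.1281]
orientation: [-0.489, -3.1, -0.003]
force: [-0.8, -0.1, -0.2]
opening: 0.0929
```

```bash
python3 -c "
from h import *
print(robot.read_state()['q'].round(3))
goal([.4654,-.1904,.13],84)
"
```

```text
[-4.890e-01 -8.200e-02  1.842e+00  1.000e-03  1.386e+00 -1.747e+00]
t 24.77 pos [ 0.4656 -0.1894  0.1281] yaw 72.08 open 0.0929 F [-0.8 -0.1 -0.2]
shift [-0.0001 -0.001  -0.0019] turn [ 0.0018 -0.0039 -0.2081] rows 1.0 2.0
```

Request:
jog_arm:
  steps:
    - [0,0,-0.001,0,0.002,-0.004,-0.208]
    - [0,0,-0.001,0.015,0.002,-0.004,-0.208]
    - [0.3,0,-0.001,0.04,0.002,-0.004,-0.208]
    - [0.3,0,-0.001,0.065,0.002,-0.004,-0.208]
    - [0.3,0,-0.001,0.077,0.002,-0.004,-0.208]

```text
t: 25.4
tool_pos: [0.4636, -0.1892, 0.0482]
orientation: [-0.169, -3.133, -0.003]
force: [0.4, 0.3, 0.6]
opening: 0.0679
```

```bash
python3 -c "
from h import *
goal([.4654,-.1904,.05],84)
c=cam('scene');save(c,'pics/s15.png');i=c['image'][:,:,::-1]
cv2.imwrite('pics/s15c.png',cv2.resize(i[140:290,160:310],None,fx=4,fy=4,interpolation=cv2.INTER_CUBIC))
"
```

```text
t 25.4 pos [ 0.4636 -0.1892  0.0482] yaw 83.83 open 0.0679 F [0.4 0.3 0.6]
shift [-0.0019 -0.001  -0.0018] turn [ 0.0014 -0.0037 -0.003 ] rows 1.0 1.0
```

View pics/s15c.png

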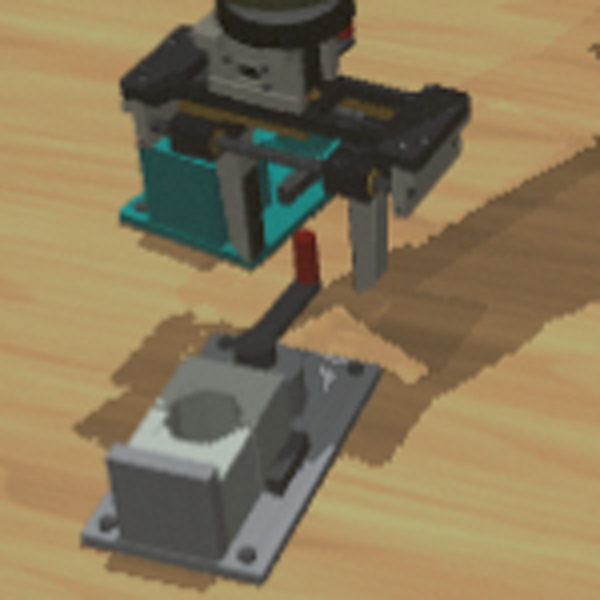

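Request:
jog_arm:
  steps:
    - [0.5,-0.0019,-0.001,-0.0015,0.0014,-0.0037,0]
    - [0.78,-0.0019,-0.001,-0.0015,0.0014,-0.0037,0]
    - [0.78,-0.0019,-0.001,-0.0015,0.0014,-0.0037,0]
    - [0.78,-0.0019,-0.001,-0.0015,0.0014,-0.0037,0]
    - [0.78,-0.0019,-0.001,-0.0015,0.0014,-0.0037,0]

```text
t: 26.08
tool_pos: [0.4651, -0.1903, 0.0492]
orientation: [-0.168, -3.137, -0.0]
force: [-0.3, -0.3, 0.3]
opening: 0.0222
```

```bash
cat > arc.py <<'E'
from h import *
import sys
pv=np.array([.5301,-.1970]);r=.065
s=robot.read_state();R0=cv2.Rodrigues(np.array(s['orientation'],float))[0]
print('t',round(s['t'],2),s['tool_pos'].round(4),'phi',np.degrees(np.arctan2(*(s['tool_pos'][:2]-pv)[::-1])).round(1),'rad',np.linalg.norm(s['tool_pos'][:2]-pv).round(4),'yaw',np.degrees(np.arctan2(R0[1,1],R0[0,1])).round(1),'F',s['force'].round(1),'open',round(s['opening'],4))
rows=[]
for ph in map(float,sys.argv[1:]):
    p=np.radians(ph);a=p-np.pi/2
    pos=np.r_[pv+r*np.array([np.cos(p),np.sin(p)]),.0505]
    y=np.array([np.cos(a),np.sin(a),0]);z=np.array([0,0,-1.]);R1=np.c_[np.cross(y,z),y,z]
    d=R0.T@(pos-s['tool_pos']);w=cv2.Rodrigues(R0.T@R1)[0].ravel()
    rows.append([0.78]+d.round(4).tolist()+w.round(3).tolist())
print(rows)
E
python3 arc.py 168 162 156 150 144
```

```text
t 26.07 [ 0.4651 -0.1903  0.0492] phi 174.2 rad 0.0653 yaw 83.9 F [-0.3 -0.3  0.3] open 0.0222
[[0.78, -0.0007, 0.007, -0.0013, 0.0, -0.0, 0.102], [0.78, -0.0017, 0.0137, -0.0013, 0.0, -0.0, 0.207], [0.78, -0.0035, 0.0203, -0.0013, 0.0, -0.0, 0.312], [0.78, -0.0059, 0.0266, -0.0013, 0.0, -0.0, 0.416], [0.78, -0.009, 0.0327, -0.0013, 0.0, -0.0, 0.521]]
```

Request:
jog_arm:
  steps:
    - [0.78,-0.0007,0.007,-0.0013,0.0,0,0.102]
    - [0.78,-0.0017,0.0137,-0.0013,0.0,0,0.207]
    - [0.78,-0.0035,0.0203,-0.0013,0.0,0,0.312]
    - [0.78,-0.0059,0.0266,-0.0013,0.0,0,0.416]
    - [0.78,-0.009,0.0327,-0.0013,0.0,0,0.521]

```text
t: 26.7
tool_pos: [0.4774, -0.1588, 0.0506]
orientation: [-0.976, -2.986, 0.001]
force: [-0.4, -0.5, 1.1]
opening: 0.0207
```

```bash
python3 arc.py 140 134 128 122 116
```

```text
t 26.7 [ 0.4774 -0.1588  0.0506] phi 144.1 rad 0.0651 yaw 53.8 F [-0.4 -0.5  1.1] open 0.0207
[[0.78, -0.0002, 0.0046, 0.0001, -0.001, -0.0, 0.066], [0.78, -0.0011, 0.0114, 0.0001, -0.001, -0.0, 0.171], [0.78, -0.0026, 0.018, 0.0001, -0.001, -0.0, 0.276], [0.78, -0.0048, 0.0245, 0.0001, -0.001, -0.0, 0.381], [0.78, -0.0076, 0.0306, 0.0001, -0.001, -0.0, 0.485]]
```

Request:
jog_arm:
  steps:
    - [0.78,-0.0002,0.0046,0.0001,0,0,0.066]
    - [0.78,-0.0011,0.0114,0.0001,0,0,0.171]
    - [0.78,-0.0026,0.018,0.0001,0,0,0.276]
    - [0.78,-0.0048,0.0245,0.0001,0,0,0.381]
    - [0.78,-0.0076,0.0306,0.0001,0,0,0.485]

```text
t: 27.32
tool_pos: [0.5013, -0.1386, 0.0505]
orientation: [-1.668, -2.661, 0.002]
force: [-2.4, -1.6, 1.2]
opening: 0.0205
```

```bash
python3 arc.py 112 108 104 100 97
python3 -c "
from h import *
c=cam('scene');save(c,'pics/s16.png');i=c['image'][:,:,::-1]
cv2.imwrite('pics/s16c.png',cv2.resize(i[140:290,160:310],None,fx=4,fy=4,interpolation=cv2.INTER_CUBIC))
"
```

```text
t 27.32 [ 0.5013 -0.1386  0.0505] phi 116.2 rad 0.0652 yaw 25.8 F [-2.4 -1.6  1.2] open 0.0205
[[0.78, -0.0003, 0.0048, 0.0, -0.002, -0.0, 0.067], [0.78, -0.0008, 0.0093, 0.0, -0.002, -0.0, 0.137], [0.78, -0.0015, 0.0138, 0.0, -0.002, -0.0, 0.206], [0.78, -0.0026, 0.0182, 0.0, -0.002, -0.0, 0.276], [0.78, -0.0036, 0.0214, 0.0, -0.002, -0.0, 0.328]]
```

View pics/s16c.png

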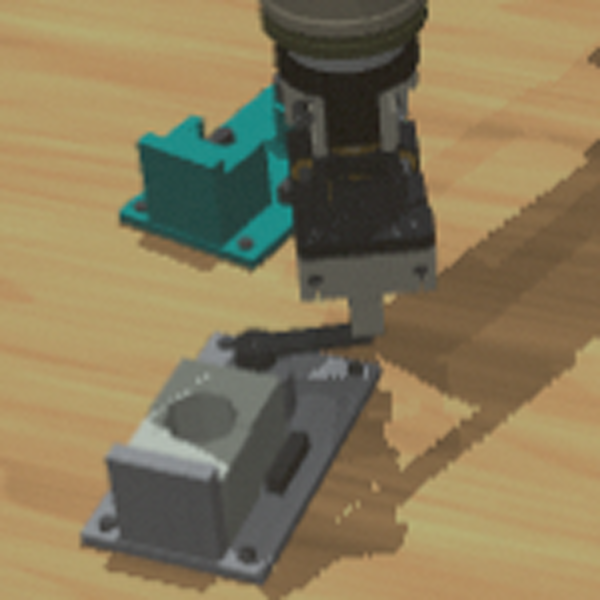

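The lever follows (arm to (370,335)).

Request:
jog_arm:
  steps:
    - [0.78,-0.0003,0.0048,0,-0.002,0,0.067]
    - [0.78,-0.0008,0.0093,0,-0.002,0,0.137]
    - [0.78,-0.0015,0.0138,0,-0.002,0,0.206]
    - [0.78,-0.0026,0.0182,0,-0.002,0,0.276]
    - [0.78,-0.0036,0.0214,0,-0.002,0,0.328]

```text
t: 28.0
tool_pos: [0.5215, -0.1324, 0.0504]
orientation: [-2.086, -2.347, 0.002]
force: [-7.5, -0.8, 4.6]
opening: 0.0209
```

```bash
python3 arc.py 94 91.5 89 87.5 87
```

```text
t 28.0 [ 0.5215 -0.1324  0.0504] phi 97.6 rad 0.0651 yaw 6.7 F [-7.5 -0.8  4.6] open 0.0209
[[0.78, -0.0002, 0.0041, -0.0001, -0.002, -0.001, 0.048], [0.78, -0.0004, 0.0069, -0.0001, -0.002, -0.0, 0.091], [0.78, -0.0007, 0.0097, -0.0001, -0.002, -0.0, 0.135], [0.78, -0.001, 0.0114, -0.0001, -0.002, -0.0, 0.161], [0.78, -0.0011, 0.0119, -0.0001, -0.002, -0.0, 0.17]]
```

Request:
jog_arm:
  steps:
    - [0.78,-0.0002,0.0041,0,-0.002,0,0.048]
    - [0.78,-0.0004,0.0069,0,-0.002,0,0.091]
    - [0.78,-0.0007,0.0097,0,-0.002,0,0.135]
    - [0.78,-0.001,0.0114,0,-0.002,0,0.161]
    - [0.78,-0.0011,0.0119,0,-0.002,0,0.17]

```text
t: 28.62
tool_pos: [0.5309, -0.132, 0.05]
orientation: [-2.274, -2.161, 0.005]
force: [-13.2, 0.9, 9.0]
opening: 0.0205
```

```bash
python3 arc.py 87 86 86
```

```text
t 28.62 [ 0.5309 -0.132   0.05  ] phi 89.3 rad 0.065 yaw -2.9 F [-13.2   0.9   9. ] open 0.0205
[[0.78, 0.0, 0.0026, -0.0005, -0.005, -0.001, 0.001], [0.78, 0.0, 0.0037, -0.0005, -0.005, -0.001, 0.019], [0.78, 0.0, 0.0037, -0.0005, -0.005, -0.001, 0.019]]
```

Request:
jog_arm:
  steps:
    - [0.78,0,0.0026,0,-0.005,0,0.0]
    - [0.78,0,0.0037,0,-0.005,0,0.01]
    - [0.78,0,0.0037,0,-0.005,0,0.01]

```text
t: 29.0
tool_pos: [0.5321, -0.1319, 0.0498]
orientation: [-2.283, -2.151, 0.004]
force: [-12.3, 1.4, 9.7]
opening: 0.021
```

```bash
python3 arc.py 87 86 85; python3 -c "
from h import *
for n in('scene','top','wrist'):
  c=cam(n);save(c,f'pics/{n}17.png')
i=load('pics/scene17.npz')['image'][:,:,::-1]
cv2.imwrite('pics/s17c.png',cv2.resize(i[170:290,180:300],None,fx=5,fy=5,interpolation=cv2.INTER_CUBIC))
"
```

```text
t 29.0 [ 0.5321 -0.1319  0.0498] phi 88.3 rad 0.0651 yaw -3.4 F [-12.3   1.4   9.7] open 0.021
[[0.78, -0.0001, 0.0014, -0.0007, -0.005, -0.001, -0.007], [0.78, -0.0001, 0.0026, -0.0007, -0.005, -0.001, 0.01], [0.78, -0.0001, 0.0037, -0.0007, -0.005, -0.001, 0.028]]
```

View pics/s17c.png

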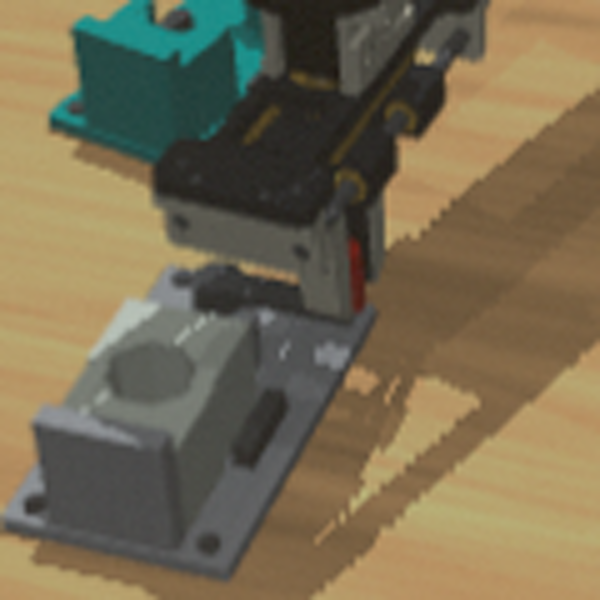

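View pics/wrist17.png

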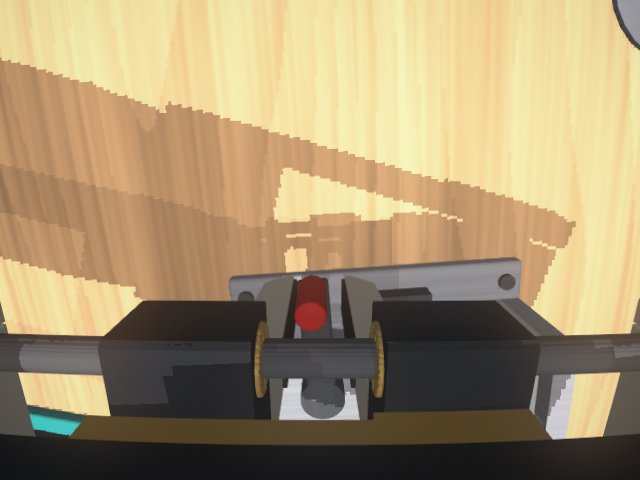

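Request:
jog_arm:
  steps:
    - [0.78,0,0.003,0,-0.003,0,0]
    - [0.78,0,0.0045,0,-0.003,0,0]
    - [0.78,0,0.0045,0,-0.003,0,0]

```text
t: 29.52
tool_pos: [0.5329, -0.1318, 0.0495]
orientation: [-2.278, -2.15, 0.008]
force: [-18.1, 2.3, 15.9]
opening: 0.021
```

```bash
python3 arc.py 87
```

```text
t 29.52 [ 0.5329 -0.1318  0.0495] phi 87.6 rad 0.0653 yaw -3.3 F [-18.1   2.3  15.9] open 0.021
[[0.78, -0.0003, 0.0006, -0.001, -0.01, -0.002, -0.005]]
```

Request:
jog_arm:
  steps:
    - [0.78,0,-0.001,-0.001,0,0,0]
    - [0.7,0,-0.0035,-0.002,0,0,0]
    - [0.6,0,-0.0035,-0.002,0,0,0]
    - [0.5,0,-0.0035,-0.002,0,0,0]
    - [0.5,0,-0.0035,-0.01,0,0,0]

```text
t: 30.15
tool_pos: [0.529, -0.1314, 0.0592]
orientation: [-2.277, -2.15, 0.009]
force: [0.9, -1.2, 0.1]
opening: 0.0463
```

Request:
jog_arm:
  steps:
    - [0.5,0,0,-0.03,0,0,0]
    - [0.5,0,0,-0.06,0,0,0]
    - [0.5,0,0,-0.1,0,0,0]
    - [0.5,0,0,-0.12,0,0,0]
    - [0.5,0,0,-0.12,0,0,0]

```text
t: 30.78
tool_pos: [0.5316, -0.1321, 0.1809]
orientation: [-2.279, -2.152, 0.007]
force: [-0.1, 0.0, -0.6]
opening: 0.0466
```

```bash
python3 -c "
from h import *
goal([.59,-.27,.18],-3)
for n in('scene','top','wrist'):
  c=cam(n);save(c,f'pics/{n}18.png')
i=load('pics/scene18.npz')['image'][:,:,::-1]
cv2.imwrite('pics/s18c.png',cv2.resize(i[170:290,180:300],None,fx=5,fy=5,interpolation=cv2.INTER_CUBIC))
"
```

```text
t 30.77 pos [ 0.5316 -0.1321  0.1809] yaw -3.28 open 0.0466 F [-0.1  0.  -0.6]
shift [-0.1343  0.0662  0.0002] turn [-0.008  -0.0017 -0.0049] rows 3.0 1.0
```

View pics/s18c.png

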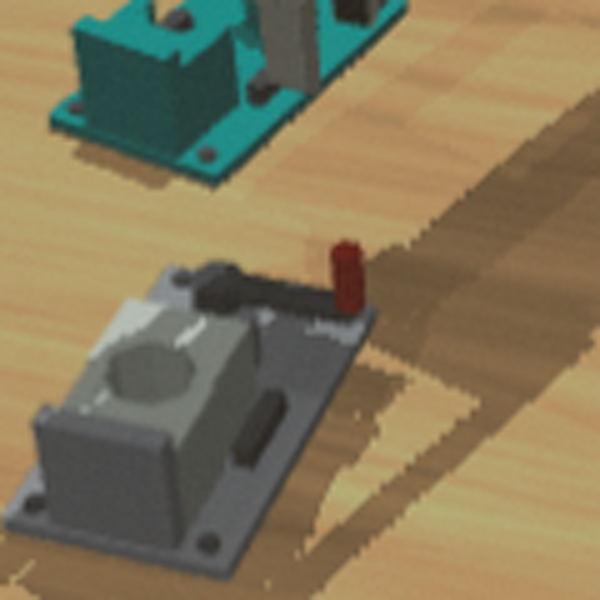

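View pics/wrist18.png

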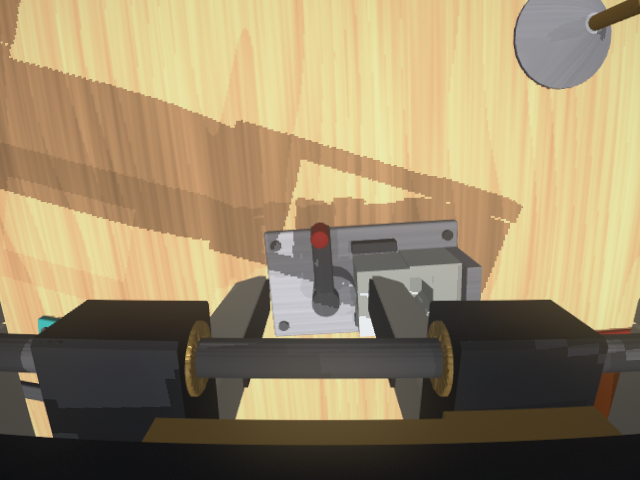

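Request:
jog_arm:
  steps:
    - [0.5,-0.06,0.015,0,0,0,0]
    - [0.5,-0.11,0.025,0,0,0,0]
    - [0.5,-0.134,0.027,0,-0.0,0,0]
    - [0.5,-0.134,0.027,0,-0.008,0,0]
    - [0.5,-0.134,0.027,0,-0.008,0,0]

```text
t: 31.55
tool_pos: [0.5482, -0.2655, 0.1755]
orientation: [-2.278, -2.151, 0.003]
force: [0.4, -0.3, -0.5]
opening: 0.0461
```

```bash
python3 -c "
from h import *
c=cam('wrist');save(c,'pics/w19.png')
cv2.imwrite('pics/w19c.png',cv2.resize(c['image'][50:230,200:440,::-1],None,fx=3.3,fy=3.3,interpolation=cv2.INTER_CUBIC)[:600])"
```

```text
(no output)
```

View pics/w19c.png

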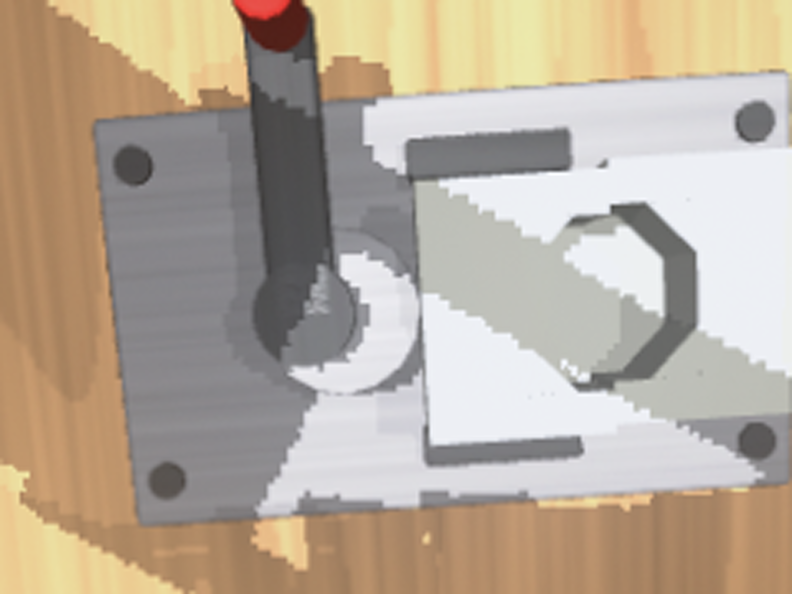

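```bash
python3 -c "
from h import *
c=load('pics/w19.npz')
hub=ray(c,np.array([[305,315]])/3.3+[200,50],.06)[0];k=ray(c,np.array([[264,-3]])/3.3+[200,50],.09)[0]
pv=np.array([.5293,-.1963]);d=k[:2]-pv;print(hub,k,np.degrees(np.arctan2(d[1],d[0])),np.linalg.norm(d))
a=load('pics/top0.npz')['image'];c=cam('top');save(c,'pics/top20.png')
g=cv2.absdiff(a,c['image']).max(2)
for n,(u,v) in dict(coneA=(317,170),coneB=(476,262),tub=(155,252)).items(): print(n,g[v-15:v+15,u-15:u+15].mean())
print(robot.read_state()['t'],robot.read_state()['force'])
"
```

```text
[ 0.53055636 -0.19620947  0.06      ] [ 0.52902295 -0.13368269  0.09      ] 90.25350685868999 0.06261792514607507
coneA 1.2544444444444445
coneB 4.112222222222222
tub 1.8911111111111112
31.65 [ 0.07704486 -0.04960825  0.71885911]
```

View pics/top20.png

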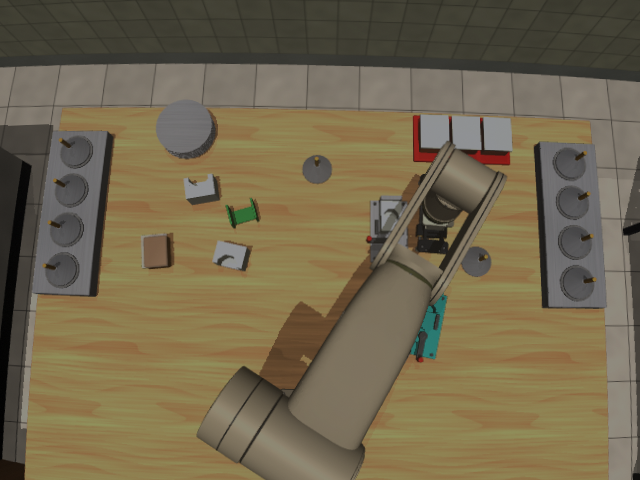

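Lever at about 90° (its stop), halves shut, bystanders unmoved, robot clear. Settling and handing in.

Request:
jog_arm:
  steps:
    - [0.5,0,0,-0.01,0,0,0]
    - [0.5,0,0,-0.01,0,0,0]

```text
t: 31.9
tool_pos: [0.5496, -0.2651, 0.188]
orientation: [-2.278, -2.156, 0.001]
force: [0.6, 0.2, 0.3]
opening: 0.0462
```

```bash
python3 -c "
from plant import robot
print(robot.close_job())"
```

```text
the job is handed in; nothing more can be done
None
```

The loose half is seated in the clamp and the cam lever is at its stop. I handed the job in at 31.9 s, and the hand-in gave no verdict.

**What I did:** I took the 44 x 60 mm half from the rack by its x faces and stood it on the bare counter. I let go, took it again across its 60 mm sides and lowered it into the pocket. After letting go there, I swung the lever clockwise to the stop with the jaws loosely round the knob.

**Last checks:**
- **Lever:** its knob measures 90.3° in world axes, against about 90.75° expected at the stop. On the final push the force jumped to 18 N with under 1 mm of travel.
- **Halves:** the wrist picture shows them square with no visible gap and the cam touching the loose half. I could not measure the clamping force between them directly.
- **Surroundings:** the cones and tub look unmoved from above, and the robot stands clear.

**What disagreed:**
- **Fingertips:** they sat about 15 mm behind the TCP, not 14 mm ahead as described. My first two tries at the 60 mm grasp closed at or over the top of the half. The first of them showed about 9 N upward; the half then stood about 0.7 mm from its earlier measured place. I went about 28 mm lower, and the jaws then stopped at 60 mm.
- **Wrist camera:** it read about 0.7 mm off from the arm in both x and y, which I corrected for when placing the half.

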